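Mesh a gear on the inspection fixture and lock it with the keeper

TASK

Take the brass gear off its sloped stand and fit it on the fixture's stub shaft, rocking it about its axis as you lower it so that its teeth drop in mesh with the fixed dark gear and it sits fully down on the shaft's shoulder; do not force the teeth. Then swing the red keeper bar shut, all the way to its stop, so that its end lies over the gear, and let go. Leave the yellow cup, the glue bottle and the roll of blue tape where they stand.

Things in the scene. Friction and masses are not known exactly. Their poses are not given: they have to be found in the camera images.
- gear_centre (a point): Loose brass gear, 0.35 kg, 60 mm tall, with an aluminium hub. Point on its axis 30 mm above the underside; z along the axis to the hub. Teeth: lowest 14 mm, 12 of module 5 (pitch radius 30, tip 34), one on +x. Blind bore 16 mm wide, 30 deep from below. At the start it sits on the stand, axis leaning 35 degrees to the stand's front.
- gear_hub (a point): The place to grip the loose gear: on its axis, 42 mm above its underside. The hub is round, 33 mm in diameter and solid from 30 to 60 mm above the underside; below that, down to the teeth, 32 mm. Axes as gear_centre.
- spigot (a point): Fixed grey stand, foot 106 x 84 mm. Point: centre of its 84 x 84 mm face, 50 mm above the work surface; the face slopes 35 degrees. A spigot 14 mm in diameter stands 8 mm out square to the face and enters the gear's bore. Axes of the stand: z up, -x its front, to which the face looks.
- shaft_seat (a point): Axis of the fixture's upright steel stub shaft, at the top of its shoulder, 18 mm above the work surface: here the gear's underside rests when home. Shaft 14 mm in diameter, 26 mm tall above this point, the last 6 mm tapering to 7 mm. Axes of the fixed blue plate (12 mm thick): z up; the fixed gear 70 mm off along +x, the keeper's pivot 72 mm off along -y.
- fixed_gear: Dark steel gear that cannot turn, 14 mm thick, 16 teeth of module 5 (pitch radius 40 mm, tip 44), one on its +x axis. Origin: centre of its underside, level with shaft_seat, so a gear out of mesh stops 14 mm above its home. In mesh the play is about 1 mm either way at the pitch circle; tooth ends are slightly chamfered.
- keeper (a joint): Angle of the red keeper bar about its upright pivot: 0 = shut against its stop, the bar's end over the gear's rim; grows as it opens, clockwise seen from above, to 1.5 at most. It is a little stiff and stays where it is left. It passes 3 mm above a gear that is home.
- keeper_knob (a point): Black upright knob on the keeper's tail, to swing it by: 12 mm in diameter, from 41 to 69 mm above the work surface; the point is on its axis, 55 mm up. It runs on a circle of 36 mm radius about the pivot, away from the bar's end: open by q it lies at x = -36 sin q, y = -72 - 36 cos q mm from shaft_seat in the fixture's axes.
- yellow_cup: Yellow plastic cup, 79 mm wide, 93 mm tall, upright; origin at the centre of its underside.
- glue_bottle: White glue bottle with a red cap, 45 mm wide, 88 mm tall, upright; origin at the centre of its underside.
- tape_blue: Roll of blue tape, 84 mm wide, 19 mm tall, lying flat; origin at the centre of its underside.

How it is judged:
On the way, in this order (a step that is already met when the one before it is completed fails the run):
1. the gear is taken off the stand (distance between gear_centre and spigot above 0.07 m), for 0.1 s.
2. the gear is fully down in mesh, the keeper still open (z of gear_centre in the frame of shaft_seat below 0.033 m and horizontal distance between gear_centre and shaft_seat below 0.004 m and angle between gear_centre's own z axis and vertical below 0.1 rad and value of joint keeper above 0.5 rad), for 0.2 s.
At the end, for the whole second after the job is handed in: The gear stands upright (within 0.08 rad) on the stub shaft (axis within 4 mm), its underside within 2.5 mm of the shoulder, which it can reach only in mesh; the keeper is within 0.12 rad of shut and at rest (z of gear_centre in the frame of shaft_seat below 0.0325 m and horizontal distance between gear_centre and shaft_seat below 0.004 m and angle between gear_centre's own z axis and vertical below 0.08 rad and value of joint keeper below 0.12 rad and velocity of joint keeper below 0.05 rad/s); the robot touches nothing.
It fails at once if the teeth are forced: the gear presses on the fixed gear with more than 60 N (contact force between gear and fixed_gear above 60 N).
It fails at once if the yellow cup is moved by more than 30 mm (distance of yellow_cup from where it was at the start of the episode above 0.03 m).
It fails at once if the glue bottle is moved by more than 30 mm (distance of glue_bottle from where it was at the start of the episode above 0.03 m).
It fails at once if the blue tape is moved by more than 30 mm (distance of tape_blue from where it was at the start of the episode above 0.03 m).
It also fails if it takes over 48 s, if anything falls off the work surface, if the arm or the gripper's body presses on something with over 40 N, if the wrist force passes 120 N, or if a joint passes its speed limit or range.

ROBOT

A 6-joint arm with a two-finger parallel gripper is mounted at the origin on a cart in front of the work surface, level with it; the furniture and walls round the work are solid. World frame = base frame: x ahead of the robot, y to its left, z up, the work surface at z = 0. Lengths are in m, angles in rad, forces in N, time in s.
With the tool pointing down it reaches from about 0.25 to 0.8 m from the base axis. Payload 3.9 kg.
Tool frame: the origin (TCP) lies midway between the tips of the shut fingers; the grasp point (between the pads) lies r.grip_depth behind it (r.grip_depth is the distance from the TCP to the grasp point, in m); z points along the fingers, x is the direction in which the jaws open and shut, and the axes are right-handed (so a half turn about z gives the same grasp; the last joint's range is limited). The gripper opens to 85 mm and grips with 20 to 120 N. Pads are 22 mm wide; open, the fingers measure 114 mm over their backs; the gripper's body (76 mm by 85 mm) begins 54 mm behind the grasp point. The pads swing forward as they close: fully open they stand 13 mm farther back than shut.
Start: joints at [-1.339, 0.26, -0.138, 1.173, 0, 1.571], TCP at [0.121, -0.511, 0.231] pointing down, gripper open.
Joint ranges: [-2.78, 2.78], [-0.83, 1.72], [-1.28, 1.37], [-1.9, 2.12], [-1.57, 1.48], [-3.14, 3.14]. Speed limits (rad/s): [2.57, 2.57, 3.14, 3.14, 3.14, 3.14].

INTERFACE

Orientations are given as a unit quaternion [x, y, z, w].
In Python, from cell import r gives the robot as it stands. The module is installed in compiled form; this text tells all that it offers.
- The arm moves only by the shell command python3 -m crank 'ROWS' [FORCE]. ROWS is JSON, a list of rows, each a list of 3 entries, a list of its own where there are three numbers: the shift along the tool's x, y, z in cm, then the turn, a rotation vector about the tool's x, y, z in rad, then the closure, from -1 (fully open) to 1 (shut). A call has 1 to 12 rows; each row is the pose to reach, as a shift and turn from the pose commanded when the call began, along the tool's axes at that moment; what a row does not reach only later rows make up. A row lasts 1/12 s, in which the tool goes at most 41.7 mm and 7.16 degrees, less where a joint would pass 70% of its speed; a pose out of reach is approached as far as the arm can. A call with a gripper value outside its range is refused whole. The fingers move at their own pace and stop on an object; FORCE is the grip in N (left out, the last holds). Time passes only in rows, so rows that repeat a pose let the fingers close. It gives the time, the measured TCP pose, the force and the opening at its end, in the units of the state.
- r.sense(): the state, without advancing time (a new reading comes with each control period).
- r.snapshot(name): name is "scene" or "side" or "wrist"; returns the picture (420x560x3 uint8, red, green, blue); there is no depth.
- r.camera_model(name): a dict with "camera_matrix" (3x3 intrinsics, pixels), "pose" (4x4, takes a point from camera to world coordinates). Camera axes: x right, y up, looking along -z (the intrinsics and any distortion apply to the point x, -y, -z); pixel columns grow to the right and rows downward; lengths in m; the calibration is good to about 2 mm. A picture is of the moment at which its call begins: read the wrist's pose just before it. camera_model takes no time and is no camera call; for the wrist camera it gives the pose at the moment of the call.
- r.hand_in(): hands the job in, once; it reports no verdict.
The state is a dict: "time": time; "qpos": joint angles; "qd": joint speeds; "joint_efforts": joint torques, N m; "tool_pos": TCP position; "tcp_rot": TCP orientation; "contact_force": force on the tool from outside, world axes, zero at the start; "ft_torque": the same for the moment, N m; "grip_width": opening from 0.0 (shut) to 1.0 (fully open).
Only numpy, scipy, OpenCV 4.12 (cv2) and the standard library are available. Lean on these libraries where they do the work, as an engineer would, in place of code of your own. Each camera call takes 0.05 s, during which the arm holds its last target.

## Working session

There is one attempt and no reset: what is moved stays moved. The work goes in short steps, Python scripts to look and compute and a shell command to move; the robot and the scene stay as the last step left them, time stands still between calls to the robot, and variables do not carry over. Pictures are saved under pics/ and viewed, and the job is handed in when it is done.

```bash
mkdir -p pics; ls; python3 - <<'E'
from cell import r
import cv2
s=r.sense()
for k,v in s.items(): print(k,v)
print(r.grip_depth)
for n in ("scene","side","wrist"):
    m=r.camera_model(n); print(n,m)
    cv2.imwrite(f"pics/{n}0.png",r.snapshot(n)[:,:,::-1])
E
```

```text
pics
time 0.0
qpos [-1.33900700e+00  2.60644033e-01 -1.39391125e-01  1.17268701e+00
  1.39268277e-06  1.57082458e+00]
qd [-0.00094556  0.00034823 -0.00054442 -0.00234259 -0.00181715 -0.00068683]
joint_efforts [-1.63033856e-03 -4.05673313e+01  2.53923887e+01  1.89042580e-02
 -1.71241245e-04 -1.09871570e-05]
tool_pos [ 0.12044532 -0.51029127  0.23047752]
tcp_rot [ 7.84120758e-01 -6.20607532e-01 -7.54629929e-04 -5.98119799e-04]
contact_force [0.50934111 0.84040502 0.56890533]
ft_torque [ 0.01368709  0.00460415 -0.0518401 ]
grip_width 1.0012383330812993
0.0187
scene {'camera_matrix': array([[470.42584768,   0.        , 274.86191962],
       [  0.        , 470.42584768, 212.07723607],
       [  0.        ,   0.        ,   1.        ]]), 'pose': array([[ 0.8450438 ,  0.34693316, -0.40686404,  0.21036418],
       [-0.53454388,  0.56635551, -0.62729919, -0.60361432],
       [ 0.0127988 ,  0.74758198,  0.66404622,  0.68988644],
       [ 0.        ,  0.        ,  0.        ,  1.        ]])}
side {'camera_matrix': array([[404.63950994,   0.        , 279.5773256 ],
       [  0.        , 404.63950994, 215.90655281],
       [  0.        ,   0.        ,   1.        ]]), 'pose': array([[-0.90300178,  0.27009511, -0.33412037,  0.27327299],
       [-0.4288814 , -0.52058567,  0.7382759 ,  0.56915872],
       [ 0.02546644,  0.80996246,  0.58592855,  0.58319362],
       [ 0.        ,  0.        ,  0.        ,  1.        ]])}
wrist {'camera_matrix': array([[343.87166748,   0.        , 282.75228964],
       [  0.        , 343.87166748, 214.33809829],
       [  0.        ,   0.        ,   1.        ]]), 'pose': array([[ 0.22950653,  0.9322896 ,  0.27957621,  0.19011075],
       [-0.97330545,  0.22036625,  0.06414993, -0.4942762 ],
       [-0.00180285, -0.28683588,  0.95797804,  0.37266964],
       [ 0.        ,  0.        ,  0.        ,  1.        ]])}
```

View pics/scene0.png

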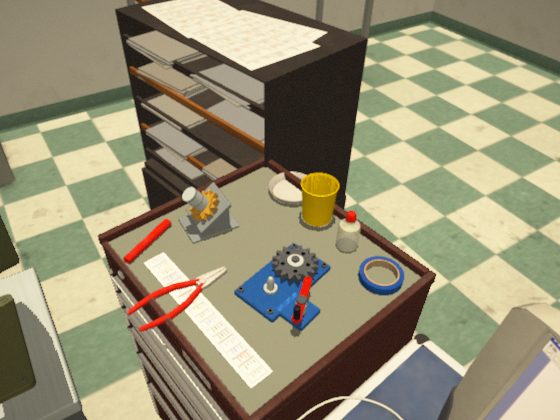

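View pics/side0.png

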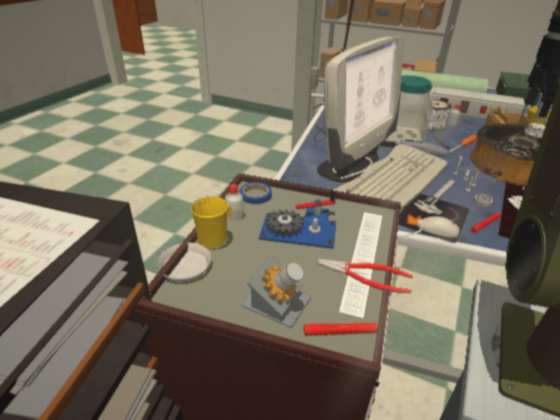

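View pics/wrist0.png

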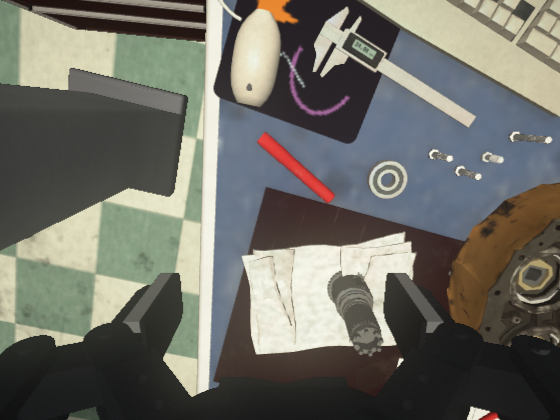

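The scene view shows the gear on its stand (~205,205), the fixed gear (295,262), the stub shaft (270,287), the red keeper (305,290) with its knob (297,310), and the cup, bottle and tape at the right. I'll zoom in.

```bash
cat > h.py <<'E'
from cell import r
import numpy as np, cv2
from scipy.spatial.transform import Rotation as R
def ray(m,u,v):
    K=m["camera_matrix"];P=m["pose"]
    d=np.array([(u-K[0,2])/K[0,0],-(v-K[1,2])/K[1,1],-1.0])
    return P[:3,3],P[:3,:3]@d
def onz(m,u,v,z):
    o,d=ray(m,u,v); return o+d*(z-o[2])/d[2]
def proj(m,p):
    P=m["pose"];K=m["camera_matrix"]
    c=P[:3,:3].T@(np.array(p)-P[:3,3]); return K[0,0]*c[0]/-c[2]+K[0,2], K[1,1]*(-c[1])/-c[2]+K[1,2]
def tri(ms,uvs):
    A=np.zeros((3,3));b=np.zeros(3);L=[]
    for m,(u,v) in zip(ms,uvs):
        o,d=ray(m,u,v);d=d/np.linalg.norm(d);M=np.eye(3)-np.outer(d,d);A+=M;b+=M@o;L.append((o,M))
    p=np.linalg.solve(A,b);return p,[float(np.linalg.norm(M@(p-o))) for o,M in L]
def crop(src,dst,x0,y0,w,h,s):
    im=cv2.imread(src)[y0:y0+h,x0:x0+w]
    im=cv2.resize(im,None,fx=s,fy=s,interpolation=cv2.INTER_CUBIC)
    for x in range(-(-x0//10)*10,x0+w,10):
        cv2.line(im,((x-x0)*s,0),((x-x0)*s,8 if x%50 else 16),(255,255,0),1)
        if x%20==0: cv2.putText(im,str(x),((x-x0)*s-10,26),0,.4,(255,255,0),1)
    for y in range(-(-y0//10)*10,y0+h,10):
        cv2.line(im,(0,(y-y0)*s),(8,(y-y0)*s),(255,255,0),1)
        if y%20==0: cv2.putText(im,str(y),(10,(y-y0)*s+4),0,.4,(255,255,0),1)
    cv2.imwrite(dst,im)
E
python3 - <<'E'
from h import *
crop("pics/scene0.png","pics/sc_fix.png",230,230,120,100,6)
crop("pics/scene0.png","pics/sc_st.png",170,175,80,70,8)
crop("pics/side0.png","pics/si_fix.png",250,190,100,60,8)
crop("pics/side0.png","pics/si_st.png",235,250,90,75,8)
m=r.camera_model("scene");n=r.camera_model("side")
print("shaft foot",onz(m,270,290,.018), onz(n,314.5,233,.018))
E
```

```text
shaft foot [ 0.50082623 -0.14403382  0.018     ] [ 0.49715335 -0.11983304  0.018     ]
```

View pics/sc_fix.png

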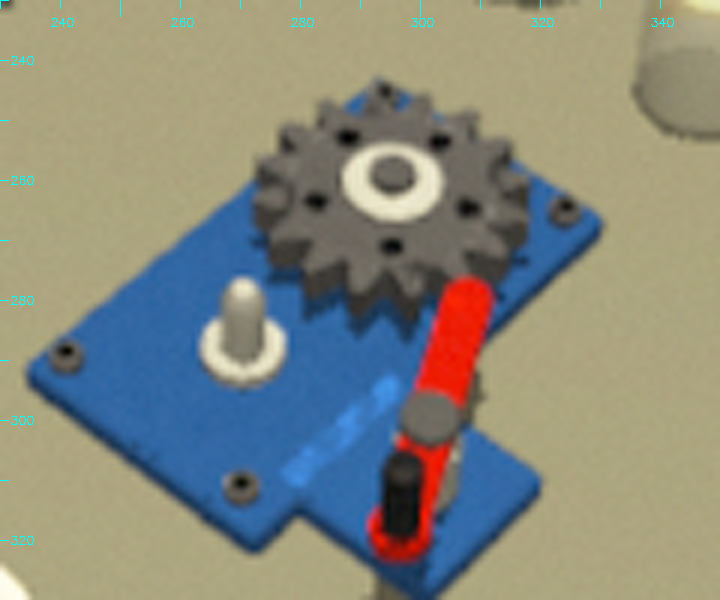

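View pics/sc_st.png

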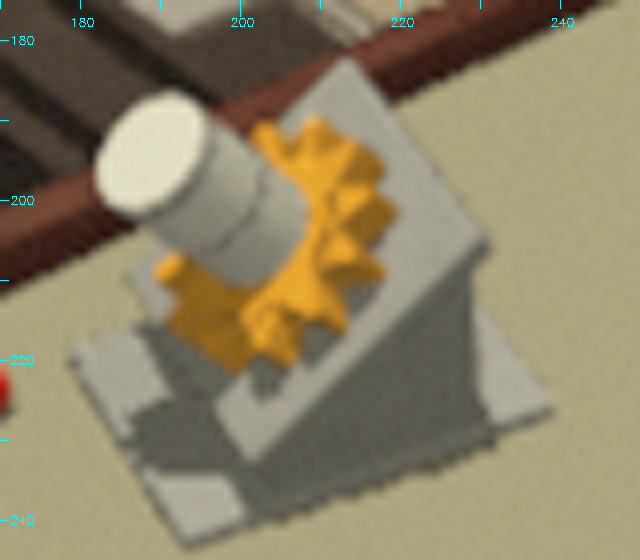

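View pics/si_fix.png

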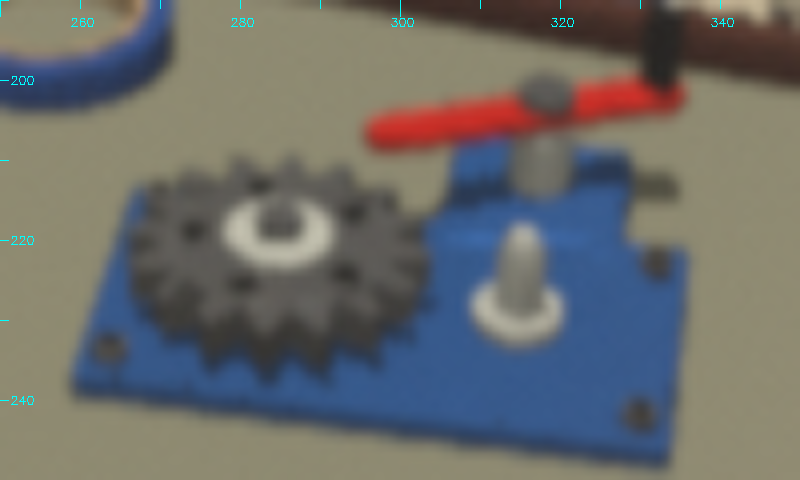

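View pics/si_st.png

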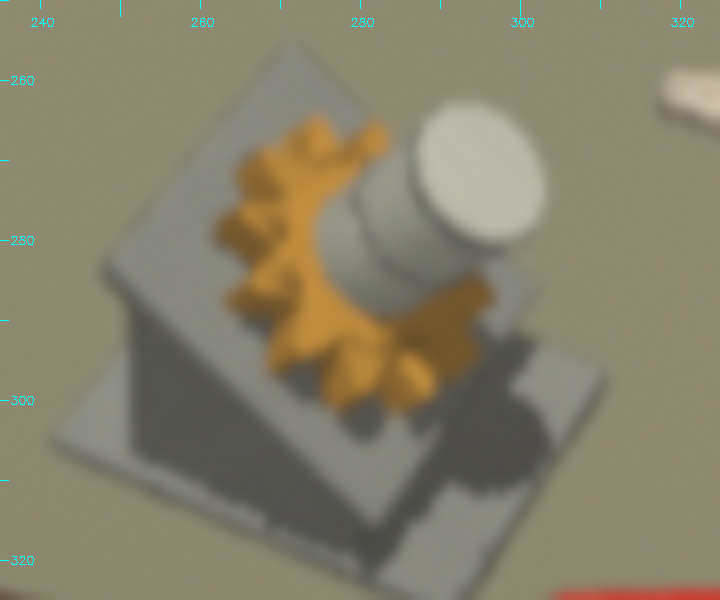

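```bash
python3 - <<'E'
from h import *
np.set_printoptions(precision=4,suppress=True)
m=r.camera_model("scene");n=r.camera_model("side")
for k,a,b in [("hubtop",(189,194),(295.2,271.7)),("shafttop",(270.2,277.3),(315.2,218.6)),("shoulder",(270.4,287.3),(314.7,228.5)),
  ("fg ring",(295.2,259.8),(284.8,219)),("knobtop",(297,306.5),(333,190.5)),("pivottop",(301.5,299),(318,202)),
  ("face corner near",(251.5-49,232),(282,315)),("face corner R",(231,205.5),(249,283)),("face top",(213.5,183),(271,256))]:
    print(k,*tri([m,n],[a,b]))
print(onz(m,270.4,287.3,.018),onz(n,314.7,228.5,.018))
E
```

```text
hubtop [0.4572 0.0913 0.0961] [0.0007188633108852469, 0.0007188633108851546]
shafttop [ 0.5048 -0.1378  0.0442] [0.0001885729099072824, 0.00018857290990745567]
shoulder [ 0.5045 -0.1382  0.0163] [0.0009003022140435657, 0.0009003022140435136]
fg ring [ 0.5718 -0.1185  0.0335] [0.0008290660634529525, 0.0008290660634531664]
knobtop [ 0.4977 -0.231   0.0692] [0.0002730496475649402, 0.00027304964756511544]
pivottop [ 0.5248 -0.2063  0.0428] [0.0008544359565584214, 0.0008544359565584827]
face corner near [ 0.4769  0.0956 -0.0219] [0.0009248330085247345, 0.0009248330085246957]
face corner R [0.5486 0.0913 0.0259] [0.000559070741993135, 0.0005590707419931656]
face top [0.5081 0.0845 0.1069] [0.0014192917574609985, 0.0014192917574611466]
[ 0.5047 -0.1391  0.018 ] [ 0.5028 -0.1356  0.018 ]
```

```bash
python3 - <<'E'
from h import *
np.set_printoptions(precision=4,suppress=True)
m=r.camera_model("scene");n=r.camera_model("side")
t1,_=tri([m,n],[(231,205.5),(271.5,255)]);t2,_=tri([m,n],[(213.5,182.5),(248.5,283)])
print(t1,_,t2,_,np.linalg.norm(t1-t2))
a=onz(m,201.5,232,.026);b=onz(n,282,315,.026);print(a,b,np.linalg.norm(a-b))
T1=onz(m,231,205.5,.074);T2=onz(n,248.5,283,.074);T1b=onz(n,271.5,255,.074);T2b=onz(m,213.5,182.5,.074)
print(T1,T1b,T2,T2b)
d=((T1+T1b+T2+T2b)/4-(a+b)/2);print("up-slope",d,np.linalg.norm(d),np.degrees(np.arctan2(d[1],d[0])))
c=((T1+T1b+T2+T2b)/4+(a+b)/2)/2;print("face centre",c)
w=(T2+T2b-T1-T1b)/2;print(np.degrees(np.arctan2(w[1],w[0])), np.linalg.norm(w))
# foot corners
for k,uv,mm in [("sc",(193.5,243.5),m),("sc",(239,226),m),("sc",(178.5,220),m),("si",(241.5,305),n),("si",(311,297.5),n)]: print(k,onz(mm,*uv,0.006),onz(mm,*uv,0.0))
E
```

```text
[0.5252 0.0446 0.0702] [0.0005566057019114384, 0.0005566057019113637] [0.5285 0.1295 0.0705] [0.0005566057019114384, 0.0005566057019113637] 0.08491850681802444
[0.4581 0.0498 0.026 ] [0.4599 0.1333 0.026 ] 0.08355435712140113
[0.5235 0.0407 0.074 ] [0.523  0.0487 0.074 ] [0.5262 0.1327 0.074 ] [0.5274 0.1257 0.074 ]
up-slope [ 0.066  -0.0046  0.048 ] 0.0817632727402486 -3.9818296041362897
face centre [0.492  0.0892 0.05  ]
87.63521450993987 0.0845478069595804
sc [0.4372 0.0475 0.006 ] [0.4392 0.0533 0.    ]
sc [0.541  0.0446 0.006 ] [0.5439 0.0503 0.    ]
sc [0.4398 0.1286 0.006 ] [0.4419 0.135  0.    ]
si [0.544 0.13  0.006] [0.5468 0.1255 0.    ]
si [0.4351 0.0543 0.006 ] [0.4368 0.0489 0.    ]
```

```bash
cat >> h.py <<'E'
def st():
    s=r.sense(); return np.array(s["tool_pos"]),R.from_quat(s["tcp_rot"]),s
def plan(pos,x,z):
    """shift (cm) and rotvec in tool axes to reach TCP pos with tool x,z axes"""
    z=np.array(z,float);z/=np.linalg.norm(z);x=np.array(x,float);x-=z*(x@z);x/=np.linalg.norm(x)
    Rt=R.from_matrix(np.column_stack([x,np.cross(z,x),z]))
    p,Q,s=st()
    print("shift cm",np.round(Q.inv().apply(np.array(pos)-p)*100,2),"rot",np.round((Q.inv()*Rt).as_rotvec(),3))
def show():
    p,Q,s=st();M=Q.as_matrix()
    print("t %.2f"%s["time"],"tcp",np.round(p,4),"x",np.round(M[:,0],3),"z",np.round(M[:,2],3),"F",np.round(s["contact_force"],1),"T",np.round(s["ft_torque"],2),"grip %.3f"%s["grip_width"],"q",np.round(s["qpos"],2))
def snap(n,name):
    m=r.camera_model(n); cv2.imwrite(f"pics/{name}.png",r.snapshot(n)[:,:,::-1]); np.savez(f"pics/{name}.npz",**m)
def cam(name): return dict(np.load(f"pics/{name}.npz"))
E
python3 - <<'E'
from h import *
np.set_printoptions(precision=4,suppress=True)
n=r.camera_model("side");print(onz(n,340,170,0),onz(n,330,165,0))
plan([.44,-.14,.20],[.0,-1,0],[0,0,-1])
E
```

```text
[ 0.5468 -0.4556  0.    ] [ 0.5832 -0.4705  0.    ]
shift cm [-28.71 -39.61   3.11] rot [0.    0.002 0.232]
```

```bash
python3 -m crank '[[[-15,-20,0],[0,0,0.1],-1],[[-15,-20,0],[0,0,0.1],-1],[[-15,-20,0],[0,0,0.1],-1],[[-15,-20,0],[0,0,0.1],-1],[[-28.7,-39.6,3.1],[0,0,0.23],-1],[[-28.7,-39.6,3.1],[0,0,0.23],-1],[[-28.7,-39.6,3.1],[0,0,0.23],-1],[[-28.7,-39.6,3.1],[0,0,0.23],-1],[[-28.7,-39.6,3.1],[0,0,0.23],-1],[[-28.7,-39.6,3.1],[0,0,0.23],-1],[[-28.7,-39.6,3.1],[0,0,0.23],-1],[[-28.7,-39.6,3.1],[0,0,0.23],-1]]'; python3 -c "
from h import *
show()"
```

```text
time: 1.15
tool_pos: [0.4411, -0.1385, 0.2]
tcp_rot: [0.708, -0.706, -0.0, -0.0]
contact_force: [0.1, -0.9, 0.0]
grip_width: 1.0
t 1.15 tcp [ 0.4411 -0.1385  0.2   ] x [ 0.003 -1.    -0.   ] z [ 0.  0. -1.] F [ 0.1 -0.9  0. ] T [-0.06 -0.02 -0.02] grip 1.000 q [-0.3   0.17 -0.34  1.06  0.    2.83]
```

```bash
python3 -c "
from h import *
snap('wrist','w1')
c=r.camera_model('wrist');print(np.round(c['pose'],4))"
```

```text
[[ 0.0083  0.9591  0.2829  0.5166]
 [-1.      0.0092 -0.0021 -0.1345]
 [-0.0046 -0.2829  0.9591  0.3419]
 [ 0.      0.      0.      1.    ]]
```

View pics/w1.png

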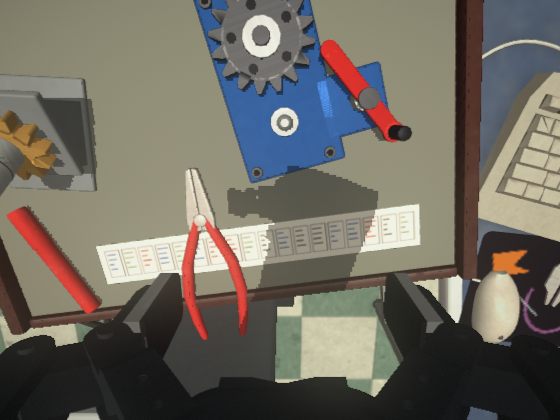

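The wrist view shows the shaft at (285,122), the fixed gear's ring at (262,37), the pivot at (369,99) and the knob at (403,133). I'll check these against the other cameras.

```bash
python3 - <<'E'
from h import *
np.set_printoptions(precision=4,suppress=True)
c=cam("w1")
crop("pics/w1.png","pics/w1c.png",190,0,230,180,3)
print("shoulder",onz(c,285,122,.018),"top",onz(c,286,122,.044))
print("fg",onz(c,262,37,.035),"pivot",onz(c,369,99,.045),"knob top",onz(c,403,133,.069))
v=onz(c,262,37,.035)-onz(c,285,122,.018);print(np.degrees(np.arctan2(v[1],v[0])),np.hypot(v[0],v[1]))
# plate edges yaw by blue mask
im=cv2.imread("pics/w1.png");h=cv2.cvtColor(im,cv2.COLOR_BGR2HSV)
E
```

```text
shoulder [ 0.5034 -0.1408  0.018 ] top [ 0.5041 -0.1415  0.044 ]
fg [ 0.5701 -0.1219  0.035 ] pivot [ 0.5225 -0.2094  0.045 ] knob top [ 0.4968 -0.2319  0.069 ]
15.858284324795065 0.06941224319888215
```

View pics/w1c.png

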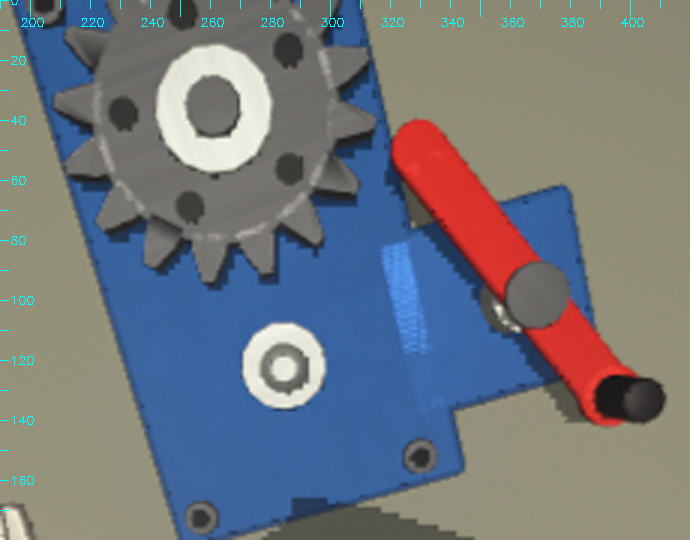

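```bash
python3 - <<'E'
from h import *
plan([.4213,.0929,.151],[.818,-.043,.574],[.573,-.030,-.819])
plan([.36,-.0,.22],[1,-.0,.0],[0,0,-1])
E
```

```text
shift cm [-22.69   2.26   4.95] rot [ 0.454  0.49  -1.461]
shift cm [-13.48   8.44  -2.02] rot [-7.000e-03  1.000e-03 -1.562e+00]
```

```bash
python3 -m crank '[[[-8,5,-2],[0,0,-0.7],-1],[[-8,5,-2],[0,0,-0.7],-1],[[-8,5,-2],[0,0,-0.7],-1],[[-13,8.4,-2],[0,0,-1.56],-1],[[-13,8.4,-2],[0,0,-1.56],-1],[[-13,8.4,-2],[0,0,-1.56],-1],[[-13,8.4,-2],[0,0,-1.56],-1],[[-13,8.4,-2],[0,0,-1.56],-1],[[-13,8.4,-2],[0,0,-1.56],-1],[[-13,8.4,-2],[0,0,-1.56],-1],[[-13,8.4,-2],[0,0,-1.56],-1],[[-13,8.4,-2],[0,0,-1.56],-1]]'; python3 -c "
from h import *
show()
plan([.4213,.0929,.151],[.818,-.043,.574],[.573,-.030,-.819])"
```

```text
time: 2.2
tool_pos: [0.3555, -0.011, 0.2201]
tcp_rot: [1.0, -0.031, -0.0, 0.0]
contact_force: [0.3, -0.4, -1.2]
grip_width: 1.003
t 2.20 tcp [ 0.3555 -0.011   0.2201] x [ 0.998 -0.063 -0.001] z [-0.001 -0.    -1.   ] F [ 0.3 -0.4 -1.2] T [ 0.02 -0.   -0.03] grip 1.003 q [-0.03 -0.03 -0.5   1.09 -0.    1.6 ]
shift cm [  5.92 -10.78   6.91] rot [ 0.003  0.612 -0.01 ]
```

```bash
python3 -m crank '[[[2,-10.8,1],[0,0.5,0],-1],[[2,-10.8,1],[0,0.5,0],-1],[[2,-10.8,1],[0,0.5,0],-1],[[5.9,-10.8,6.9],[0,0.612,0],-1],[[5.9,-10.8,6.9],[0,0.612,0],-1],[[5.9,-10.8,6.9],[0,0.612,0],-1],[[5.9,-10.8,6.9],[0,0.612,0],-1],[[5.9,-10.8,6.9],[0,0.612,0],-1]]'; python3 -c "
from h import *
show()
snap('wrist','w2')"
```

```text
time: 2.87
tool_pos: [0.4181, 0.0914, 0.148]
tcp_rot: [0.954, -0.032, 0.297, 0.012]
contact_force: [0.1, -0.4, -0.5]
grip_width: 1.003
t 2.87 tcp [0.4181 0.0914 0.148 ] x [ 0.822 -0.054  0.567] z [ 0.566 -0.042 -0.823] F [ 0.1 -0.4 -0.5] T [ 0.05  0.48 -0.03] grip 1.003 q [ 0.42 -0.16 -1.06  0.13 -0.27  1.98]
```

View pics/w2.png

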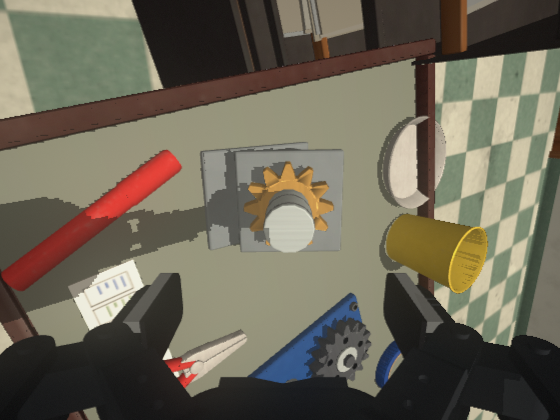

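```bash
python3 - <<'E'
from h import *
crop("pics/w2.png","pics/w2c.png",225,135,130,125,6)
E
```

```text
(no output)
```

View pics/w2c.png

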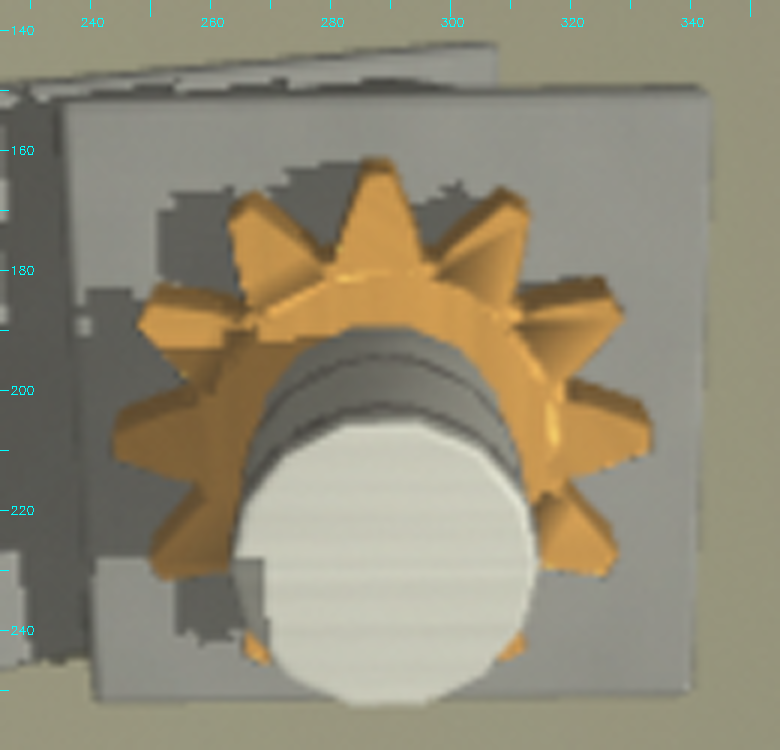

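```bash
python3 - <<'E'
from h import *
np.set_printoptions(precision=4,suppress=True)
c=cam("w2")
def onpl(uv,p0,n):
    o,d=ray(c,*uv);return o+d*((p0-o)@n)/(d@n)
# PnP on the face square (84mm): frame x'=image-left?; use upslope u, side s
obj=np.array([[ 42, 42,0],[42,-42,0],[-42,-42,0],[-42,42,0]],float)/1000  # placeholder ordering: (a,b)
img=np.array([(236,152),(343,149.5),(340,250.5),(240.5,251.5)],float)
# image up = camera +y = tool -y = ? ; compute axes of tool
p,Q,s=st();print(Q.as_matrix())
o2=np.array([[-42,42,0],[42,42,0],[42,-42,0],[-42,-42,0]],float)/1000  # image x right, image up
ok,rv,tv=cv2.solvePnP(o2,img,c["camera_matrix"],None)
Rc=cv2.Rodrigues(rv)[0];F=np.diag([1,-1,-1.])
Rw=c["pose"][:3,:3]@F@Rc;tw=c["pose"][:3,:3]@F@tv.ravel()+c["pose"][:3,3]
print("face centre",tw,"\naxes",Rw)
n0=Rw[:,2]
psi=np.radians(-3)
for psi in np.radians([-3,-4,-2]):
    n=np.array([-np.sin(.6109)*np.cos(psi),-np.sin(.6109)*np.sin(psi),np.cos(.6109)])
    cf=np.array([.492,.0892,.05])
    hub=onpl((289.2,228.6),cf+.06*n,n); print("hub top",hub,"base",hub-.06*n)
    print([onpl(q,cf,n) for q in img], np.mean([onpl(q,cf,n) for q in img],0))
    up=np.array([np.cos(.6109)*np.cos(psi),np.cos(.6109)*np.sin(psi),np.sin(.6109)]);sd=np.cross(n,up)
    e=onpl(img[1],cf,n)-onpl(img[0],cf,n);print("edge",np.linalg.norm(e),np.degrees(np.arctan2(e@up,e@sd)))
    b=hub-.06*n
    for t in [(287.8,161),(333.5,208),(243.8,209),(326,182),(250,183.5),(311,167),(267,167.5)]:
        for hh in (.014,):
            q=onpl(t,cf+hh*n,n)-b; print("tooth",t,round(np.hypot(q@sd,q@up)*1000,1),round(np.degrees(np.arctan2(q@sd,q@up)),1))
E
```

```text
[[ 0.8184 -0.0689  0.5705]
 [-0.056  -0.9976 -0.0402]
 [ 0.5719  0.0009 -0.8203]]
face centre [0.4945 0.0868 0.0443] 
axes [[ 0.8185  0.0694 -0.5703]
 [-0.0371  0.997   0.0681]
 [ 0.5733 -0.0346  0.8186]]
hub top [0.4558 0.0902 0.0979] base [0.4901 0.0884 0.0487]
[array([0.4597, 0.131 , 0.0259]), array([0.5264, 0.1286, 0.0726]), array([0.5228, 0.0455, 0.0732]), array([0.455 , 0.0487, 0.0256])] [0.491  0.0884 0.0493]
edge 0.08154799412839003 89.23109317899625
tooth (287.8, 161) 35.8 90.7
tooth (333.5, 208) 34.0 -0.3
tooth (243.8, 209) 34.1 -179.4
tooth (326, 182) 34.2 35.7
tooth (250, 183.5) 34.5 146.0
tooth (311, 167) 35.3 62.1
tooth (267, 167.5) 34.9 116.7
hub top [0.4558 0.0902 0.0979] base [0.4901 0.0878 0.0487]
[array([0.4598, 0.1309, 0.0255]), array([0.5267, 0.1285, 0.0723]), array([0.5226, 0.0457, 0.0735]), array([0.4548, 0.0489, 0.026 ])] [0.491  0.0885 0.0493]
edge 0.08167303440966953 88.41331139786674
tooth (287.8, 161) 36.2 91.5
tooth (333.5, 208) 34.0 1.3
tooth (243.8, 209) 34.1 -179.3
tooth (326, 182) 34.5 37.1
tooth (250, 183.5) 34.8 146.2
tooth (311, 167) 35.7 63.2
tooth (267, 167.5) 35.3 117.3
hub top [0.4558 0.0902 0.0979] base [0.4902 0.089  0.0487]
[array([0.4595, 0.131 , 0.0262]), array([0.5261, 0.1286, 0.0729]), array([0.5231, 0.0453, 0.0729]), array([0.4552, 0.0485, 0.0252])] [0.491  0.0883 0.0493]
edge 0.08142268261305864 90.049781224751
tooth (287.8, 161) 35.4 89.9
tooth (333.5, 208) 34.0 -1.8
tooth (243.8, 209) 34.1 -179.4
tooth (326, 182) 34.0 34.3
tooth (250, 183.5) 34.3 145.7
tooth (311, 167) 35.0 61.0
tooth (267, 167.5) 34.5 116.2
```

```bash
python3 -c "
from h import *
plan([.4778,.0894,.0686],[.8184,-.0357,.5736],[.573,-.025,-.819])"
```

```text
shift cm [-0.12 -0.07 10.  ] rot [ 0.015  0.002 -0.02 ]
```

```bash
python3 -m crank '[[[-0.1,-0.1,2],[0.015,0,-0.02],-1],[[-0.1,-0.1,4],[0.015,0,-0.02],-1],[[-0.1,-0.1,4],[0.015,0,-0.02],-1],[[-0.1,-0.1,4],[0.015,0,-0.02],-1]]'; python3 -c "
from h import *
show()
plan([.4778,.0894,.0686],[.8184,-.0357,.5736],[.573,-.025,-.819])"
```

```text
time: 3.25
tool_pos: [0.4471, 0.0926, 0.1198]
tcp_rot: [0.953, -0.022, 0.302, 0.006]
contact_force: [0.6, 0.2, -0.6]
grip_width: 1.0
t 3.25 tcp [0.4471 0.0926 0.1198] x [ 0.817 -0.039  0.575] z [ 0.575 -0.025 -0.818] F [ 0.6  0.2 -0.6] T [0.04 0.51 0.01] grip 1.000 q [ 0.37 -0.06 -1.09 -0.04 -0.23  1.91]
shift cm [-0.43  0.18  5.96] rot [ 0.    -0.002 -0.003]
```

```bash
python3 -m crank '[[[-0.4,0.2,1],[0,0,0],-1],[[-0.4,0.2,3],[0,0,0],-1],[[-0.4,0.2,4.5],[0,0,0],-1],[[-0.4,0.2,5.5],[0,0,0],-1],[[-0.4,0.2,5.5],[0,0,0],-1],[[-0.4,0.2,5.5],[0,0,0],-1]]'; python3 -c "
from h import *
show()
plan([.4778,.0894,.0686],[.8184,-.0357,.5736],[.573,-.025,-.819])
snap('wrist','w3');snap('scene','s3')
crop('pics/s3.png','pics/s3c.png',150,150,110,100,6)"
```

```text
time: 3.75
tool_pos: [0.4739, 0.0894, 0.0719]
tcp_rot: [0.953, -0.021, 0.302, 0.006]
contact_force: [0.1, -0.1, -0.1]
grip_width: 1.0
t 3.75 tcp [0.4739 0.0894 0.0719] x [ 0.817 -0.037  0.575] z [ 0.575 -0.025 -0.818] F [ 0.1 -0.1 -0.1] T [0.02 0.52 0.05] grip 1.000 q [ 0.32  0.11 -1.14 -0.26 -0.21  1.88]
shift cm [ 0.13 -0.02  0.49] rot [-0.    -0.002 -0.002]
```

View pics/w3.png

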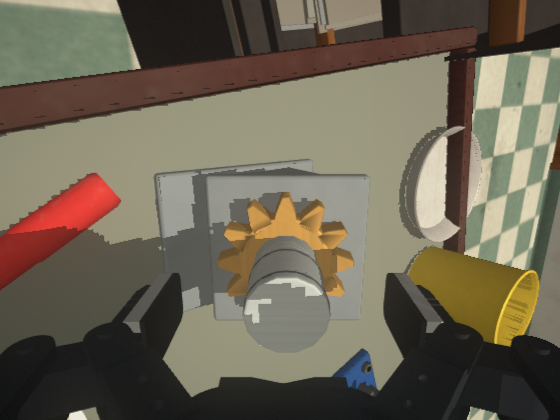

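View pics/s3c.png

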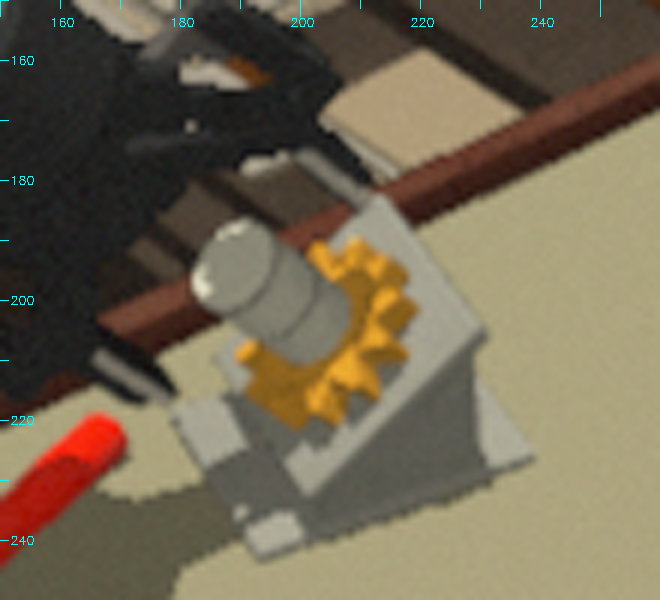

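Fingers straddle the hub (hub top at 287,312, jaws at x 181 and 385), centred. I'll close now.

```bash
python3 -m crank '[[[0.1,0,0.4],[0,0,0],-1],[[0.1,0,0.4],[0,0,0],0],[[0.1,0,0.4],[0,0,0],0.5],[[0.1,0,0.4],[0,0,0],1],[[0.1,0,0.4],[0,0,0],1],[[0.1,0,0.4],[0,0,0],1],[[0.1,0,0.4],[0,0,0],1],[[0.1,0,0.4],[0,0,0],1],[[0.1,0,0.4],[0,0,0],1],[[0.1,0,0.4],[0,0,0],1]]' 60; python3 -c "
from h import *
show()
snap('wrist','w4')"
```

```text
time: 4.68
tool_pos: [0.477, 0.089, 0.0693]
tcp_rot: [0.953, -0.021, 0.303, 0.006]
contact_force: [-3.0, -0.4, 7.7]
grip_width: 0.371
t 4.68 tcp [0.477  0.089  0.0693] x [ 0.816 -0.037  0.577] z [ 0.577 -0.025 -0.816] F [-3.  -0.4  7.7] T [-0.1  0.2 -0.1] grip 0.371 q [ 0.32  0.12 -1.15 -0.28 -0.21  1.87]
```

View pics/w4.png

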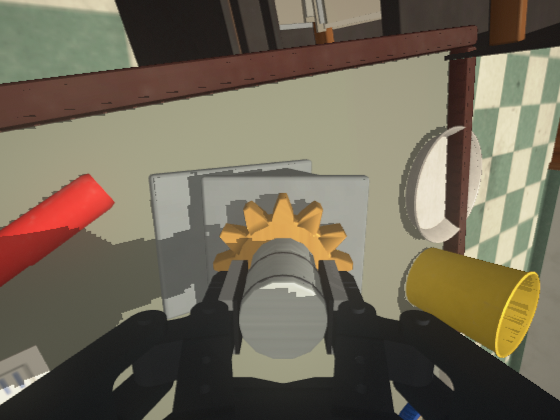

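Gripped on the hub (opening ≈ 32 mm). I'll draw it back along its axis.

```bash
python3 -m crank '[[[0,0,-0.5],[0,0,0],1],[[0,0,-1.5],[0,0,0],1],[[0,0,-3],[0,0,0],1],[[0,0,-5],[0,0,0],1],[[0,0,-8],[0,0,0],1],[[0,0,-10],[0,0,0],1],[[0,0,-10],[0,0,0],1],[[0,0,-10],[0,0,0],1]]'; python3 -c "
from h import *
show()
plan([.45,-.03,.20],[1,0,0],[0,0,-1])"
```

```text
time: 5.4
tool_pos: [0.4171, 0.0916, 0.1498]
tcp_rot: [0.953, -0.021, 0.301, 0.006]
contact_force: [0.4, 0.5, -3.8]
grip_width: 0.366
t 5.40 tcp [0.4171 0.0916 0.1498] x [ 0.818 -0.036  0.574] z [ 0.574 -0.023 -0.819] F [ 0.4  0.5 -3.8] T [0.13 0.99 0.03] grip 0.366 q [ 0.4  -0.18 -1.07  0.11 -0.25  1.94]
shift cm [ 6.   12.   -1.94] rot [ 0.012 -0.612 -0.042]
```

```bash
python3 -m crank '[[[3,6,-2],[0,-0.3,0],1],[[3,6,-2],[0,-0.3,0],1],[[3,6,-2],[0,-0.3,0],1],[[6,12,-2],[0.012,-0.612,-0.04],1],[[6,12,-2],[0.012,-0.612,-0.04],1],[[6,12,-2],[0.012,-0.612,-0.04],1],[[6,12,-2],[0.012,-0.612,-0.04],1],[[6,12,-2],[0.012,-0.612,-0.04],1]]'; python3 -c "
from h import *
show()
snap('wrist','w5');snap('scene','s5');snap('side','d5')
plan([.504,-.1395,.17],[1,0,0],[0,0,-1])
"
```

```text
time: 6.07
tool_pos: [0.4512, -0.0307, 0.1979]
tcp_rot: [1.0, -0.002, -0.002, -0.0]
contact_force: [-0.5, -0.0, -4.2]
grip_width: 0.366
t 6.07 tcp [ 0.4512 -0.0307  0.1979] x [ 1.    -0.004 -0.003] z [-0.003  0.001 -1.   ] F [-0.5 -0.  -4.2] T [-0.01  0.08  0.03] grip 0.366 q [-0.07  0.16 -0.36  1.05  0.    1.51]
shift cm [ 5.59 10.99  2.89] rot [-0.     0.003 -0.002]
```

View pics/w5.png

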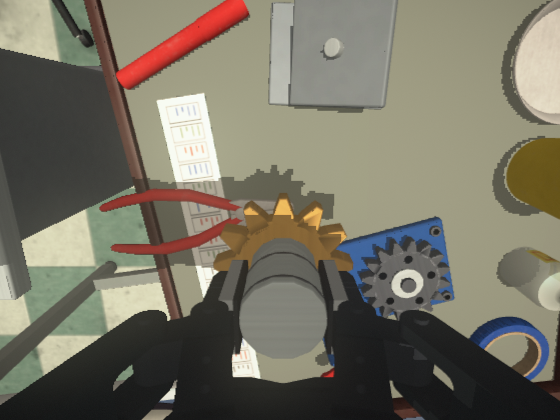

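View pics/s5.png

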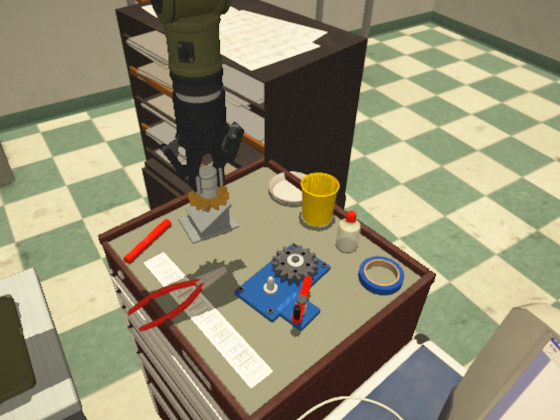

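```bash
python3 - <<'E'
from h import *
crop("pics/w5.png","pics/w5c.png",200,180,165,180,4)
E
```

View pics/w5c.png

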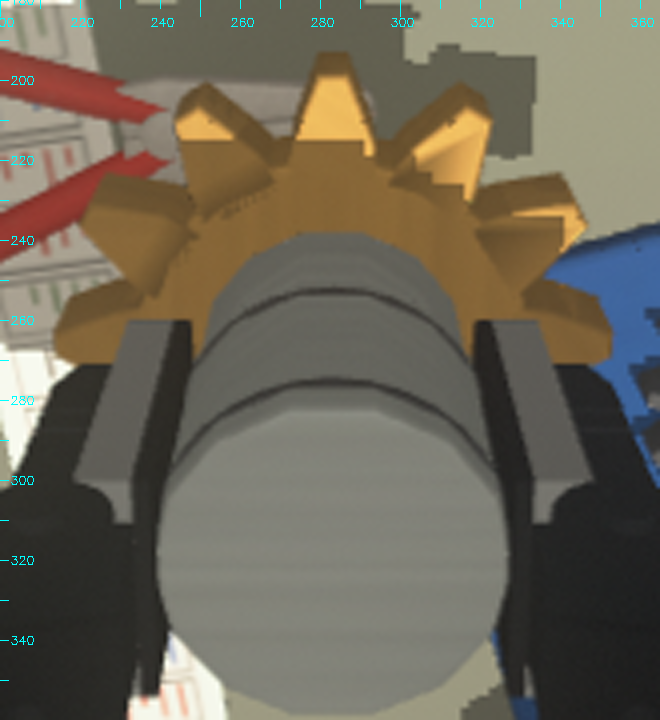

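```bash
python3 - <<'E'
from h import *
np.set_printoptions(precision=4,suppress=True)
c=cam("w5");p,Q,s=st()
for zb in (-.0243,-.0233,-.0223):
    T=lambda uv,h: onz(c,*uv,p[2]+zb+h)-p
    print("hubtop",T((283.2,320),.06),"w",np.linalg.norm(T((239.5,318),.06)-T((327,318),.06)),"tooth",T((283.2,200),.014)-[0,.034,0])
    a=T((220,264),.014);b=T((352,262),.014)
    print("side teeth",a,b)
# same relative measure of shaft, from earlier w1 view
E
```

```text
hubtop [0.0018 0.001  0.0357] w 0.030708226606181475 tooth [ 0.0018 -0.0011 -0.0103]
side teeth [-0.0287  0.0013 -0.0103] [ 0.0345  0.0022 -0.0103]
hubtop [0.0018 0.0017 0.0367] w 0.030416575723413865 tooth [ 0.0018 -0.0009 -0.0093]
side teeth [-0.0285  0.0017 -0.0093] [ 0.0343  0.0026 -0.0093]
hubtop [0.0018 0.0023 0.0377] w 0.030124924840646314 tooth [ 0.0018 -0.0006 -0.0083]
side teeth [-0.0283  0.0022 -0.0083] [ 0.0341  0.0031 -0.0083]
```

```bash
python3 -c "
from h import *
plan([.5042,-.139,.10],[1,.0175,0],[0,0,-1])
"; python3 -m crank '[[[2.5,5.5,1],[0,0,-0.02],1],[[5.3,10.8,6],[0,0.003,-0.02],1],[[5.3,10.8,9.8],[0,0.003,-0.02],1],[[5.3,10.8,9.8],[0,0.003,-0.02],1],[[5.3,10.8,9.8],[0,0.003,-0.02],1],[[5.3,10.8,9.8],[0,0.003,-0.02],1]]'; python3 -c "
from h import *
show()
plan([.5042,-.139,.075],[1,.0175,0],[0,0,-1])
"
```

```text
shift cm [ 5.63 10.94  9.89] rot [-0.     0.003 -0.02 ]
time: 6.72
tool_pos: [0.5001, -0.1374, 0.1005]
tcp_rot: [1.0, 0.008, -0.001, -0.001]
contact_force: [-0.3, 0.9, -3.0]
grip_width: 0.369
t 6.72 tcp [ 0.5001 -0.1374  0.1005] x [ 1.     0.017 -0.002] z [-0.002  0.002 -1.   ] F [-0.3  0.9 -3. ] T [0.08 0.07 0.02] grip 0.369 q [-0.27  0.34 -0.38  0.85  0.    1.29]
shift cm [0.41 0.18 2.55] rot [-0.002  0.002 -0.001]
```

```bash
python3 -m crank '[[[0.4,0.18,1],[0,0.002,0],1],[[0.4,0.18,2.4],[0,0.002,0],1],[[0.4,0.18,2.4],[0,0.002,0],1],[[0.4,0.18,2.4],[0,0.002,0],1]]' 30; python3 -c "
from h import *
show()
plan([.5042,-.139,.070],[1,.0175,0],[0,0,-1])
snap('wrist','w6');snap('scene','s6');snap('side','d6')
crop('pics/s6.png','pics/s6c.png',230,215,110,105,6)
crop('pics/d6.png','pics/d6c.png',260,170,90,75,8)
"
```

```text
time: 7.05
tool_pos: [0.5069, -0.1389, 0.0792]
tcp_rot: [1.0, 0.009, 0.003, -0.0]
contact_force: [-0.2, 0.2, -4.2]
grip_width: 0.364
t 7.05 tcp [ 0.5069 -0.1389  0.0792] x [1.    0.019 0.005] z [ 0.005  0.    -1.   ] F [-0.2  0.2 -4.2] T [0.01 0.02 0.1 ] grip 0.364 q [-0.27  0.37 -0.4   0.79  0.    1.28]
shift cm [-0.27  0.    0.92] rot [-0.    -0.005  0.001]
```

View pics/w6.png

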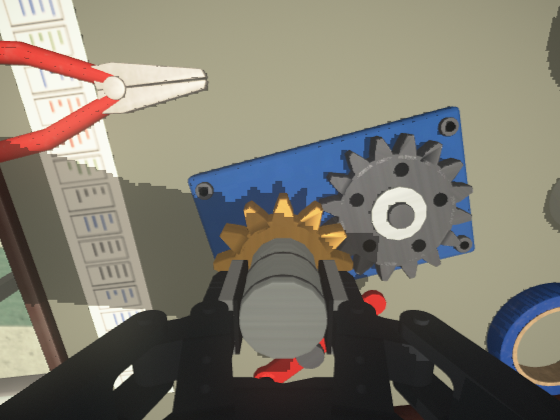

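View pics/s6c.png

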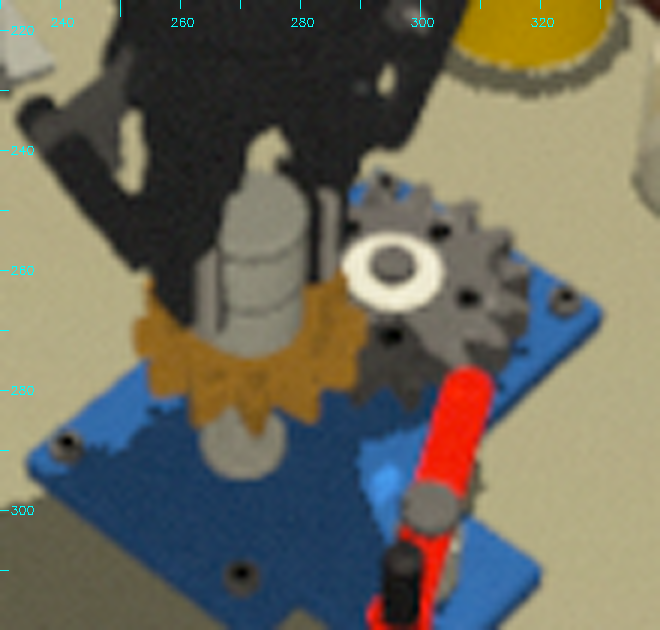

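View pics/d6c.png

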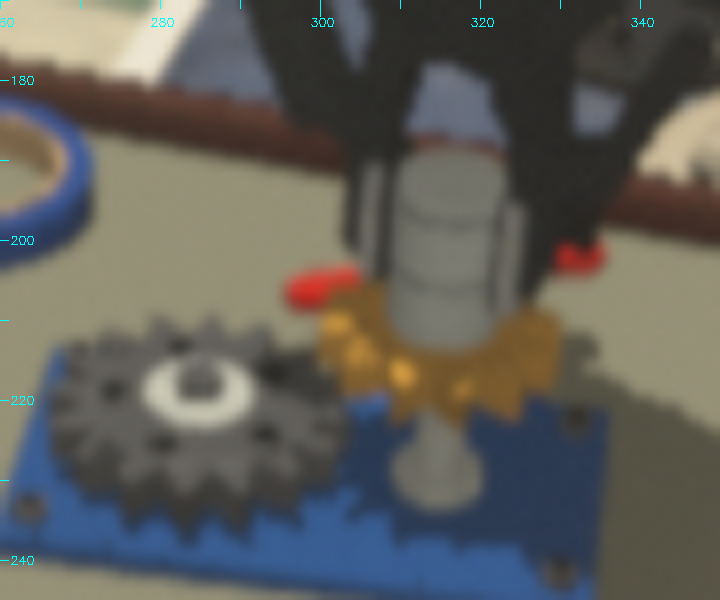

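```bash
python3 -c "
from h import *
np.set_printoptions(precision=4,suppress=True)
show()
plan([.5042,-.139,.070],[1,.0175,0],[0,0,-1])
# gear axis in scene/side: hub midline vs shaft
m=r.camera_model('scene');n=r.camera_model('side')
p,_,_=st()
print(p)
b=p[2]-.0244
print('predict tooth-ring center',proj(m,[p[0],p[1],b+.014]),proj(n,[p[0],p[1],b+.014]),'hub top',proj(m,[p[0],p[1],b+.06]),proj(n,[p[0],p[1],b+.06]))
print(tri([m,n],[(274,249.5),(316.3,193)]))
"
```

```text
t 7.20 tcp [ 0.5081 -0.1396  0.0799] x [1.    0.018 0.007] z [ 0.007 -0.    -1.   ] F [ 0.1 -0.1 -4. ] T [-0.03 -0.01 -0.04] grip 0.369 q [-0.27  0.37 -0.4   0.79  0.    1.28]
shift cm [-0.4  -0.07  0.98] rot [ 0.    -0.007  0.   ]
[ 0.5081 -0.1396  0.0799]
predict tooth-ring center (np.float64(272.3773024115262), np.float64(267.8709779420318)) (np.float64(314.9221431813397), np.float64(208.5956190928081)) hub top (np.float64(272.6306492633985), np.float64(249.63456896157626)) (np.float64(316.55110050810447), np.float64(191.15664350771866))
(array([ 0.5097, -0.1387,  0.1122]), [0.0019672457226455058, 0.001967245722645407])
```

```bash
python3 -m crank '[[[-0.4,-0.05,0.3],[0,-0.007,0],1],[[-0.4,-0.05,0.5],[0,-0.007,0],1],[[-0.4,-0.05,0.5],[0,-0.007,0],1],[[-0.4,-0.05,0.5],[0,-0.007,0],1]]'; python3 -c "
from h import *
snap('scene','s7');snap('side','d7');snap('wrist','w7')
show()
crop('pics/s7.png','pics/s7c.png',230,215,110,105,6)
crop('pics/d7.png','pics/d7c.png',260,170,90,75,8)
plan([.5042,-.139,.070],[1,.0175,0],[0,0,-1])
"
```

```text
time: 7.53
tool_pos: [0.5032, -0.1395, 0.0734]
tcp_rot: [1.0, 0.009, -0.001, -0.0]
contact_force: [-0.5, -0.0, -2.9]
grip_width: 0.372
t 7.68 tcp [ 0.5035 -0.1397  0.0736] x [ 1.     0.017 -0.002] z [-0.002  0.    -1.   ] F [ 0.1  0.5 -3.3] T [ 0.01  0.05 -0.05] grip 0.369 q [-0.27  0.38 -0.41  0.78 -0.    1.28]
shift cm [ 0.08 -0.06  0.36] rot [-0.     0.002 -0.001]
```

View pics/s7c.png

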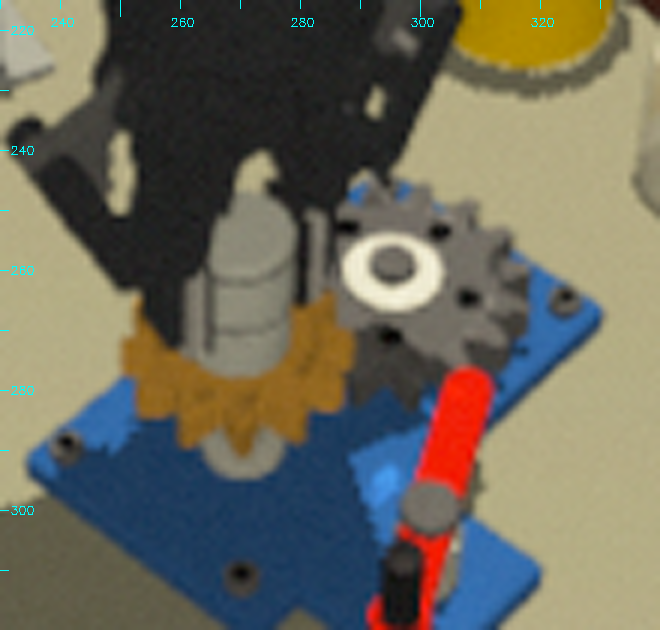

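View pics/d7c.png

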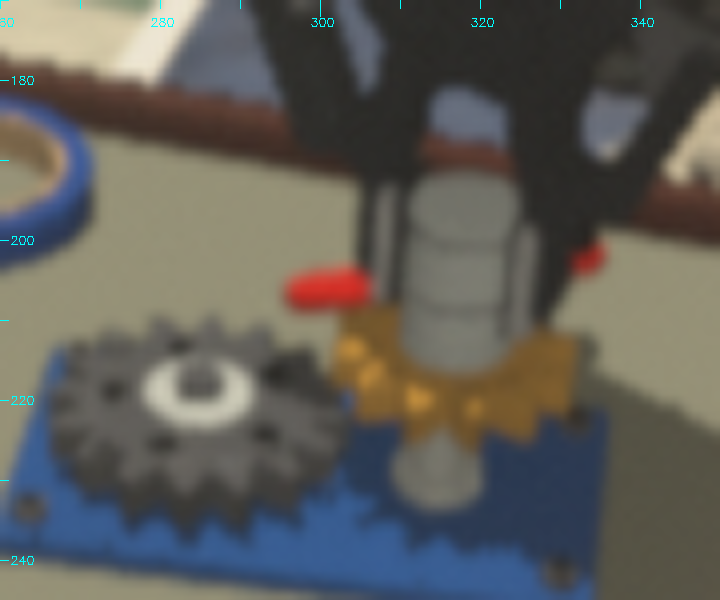

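```bash
python3 -m crank '[[[0.05,-0.14,0.2],[0,0.002,0],1],[[0.05,-0.14,0.4],[0,0.002,0],1],[[0.05,-0.14,0.6],[0,0.002,0],1],[[0.05,-0.14,0.8],[0,0.002,0],1],[[0.05,-0.14,0.9],[0,0.002,0],1],[[0.05,-0.14,0.9],[0,0.002,0],1]]'; python3 -c "
from h import *
show()
"
```

```text
time: 8.18
tool_pos: [0.5037, -0.1382, 0.0642]
tcp_rot: [1.0, 0.009, -0.0, -0.0]
contact_force: [0.8, 0.3, -4.6]
grip_width: 0.369
t 8.18 tcp [ 0.5037 -0.1382  0.0642] x [ 1.     0.017 -0.   ] z [-0.  0. -1.] F [ 0.8  0.3 -4.6] T [-0.03 -0.01  0.  ] grip 0.369 q [-0.27  0.39 -0.43  0.76  0.    1.29]
```

```bash
python3 -m crank '[[[0.03,0,0.1],[0,0,0],1],[[0.03,0,0.2],[0,0,0],1],[[0.03,0,0.3],[0,0,0],1],[[0.03,0,0.4],[0,0,0],1],[[0.03,0,0.4],[0,0,0],1]]'; python3 -c "
from h import *
show()
"
```

```text
time: 8.6
tool_pos: [0.5046, -0.1386, 0.0606]
tcp_rot: [1.0, 0.008, 0.0, 0.0]
contact_force: [0.3, -2.4, -3.9]
grip_width: 0.364
t 8.60 tcp [ 0.5046 -0.1386  0.0606] x [1.    0.017 0.001] z [ 0.001 -0.001 -1.   ] F [ 0.3 -2.4 -3.9] T [-0.37 -0.23 -0.04] grip 0.364 q [-0.27  0.39 -0.43  0.75 -0.    1.29]
```

```bash
python3 -m crank '[[[0,0.08,0.1],[0,0,0],1],[[0,0.08,0.15],[0,0,0],1],[[0,0.08,0.15],[0,0,0],1]]'; python3 -c "
from h import *
show()
snap('scene','s8');snap('side','d8')
show()
crop('pics/s8.png','pics/s8c.png',230,215,110,105,6)
crop('pics/d8.png','pics/d8c.png',260,170,90,75,8)
"
```

```text
time: 8.85
tool_pos: [0.5044, -0.139, 0.059]
tcp_rot: [1.0, 0.009, 0.0, -0.0]
contact_force: [0.8, -0.6, -4.0]
grip_width: 0.364
t 8.85 tcp [ 0.5044 -0.139   0.059 ] x [1.    0.017 0.   ] z [ 0.  0. -1.] F [ 0.8 -0.6 -4. ] T [-0.23 -0.25 -0.05] grip 0.364 q [-0.27  0.39 -0.43  0.75  0.    1.28]
t 8.95 tcp [ 0.5043 -0.139   0.059 ] x [1.    0.017 0.   ] z [ 0.  0. -1.] F [ 0.9 -1.  -3.8] T [-0.26 -0.28  0.05] grip 0.368 q [-0.27  0.39 -0.43  0.75  0.    1.28]
```

View pics/s8c.png

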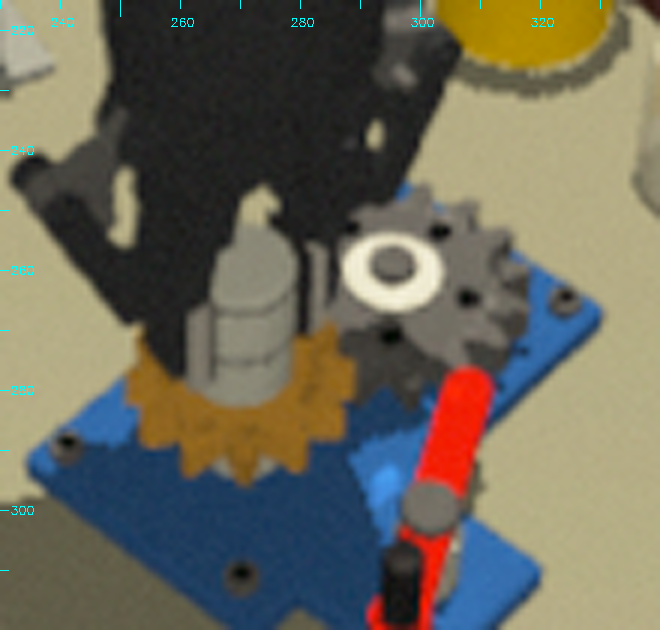

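View pics/d8c.png

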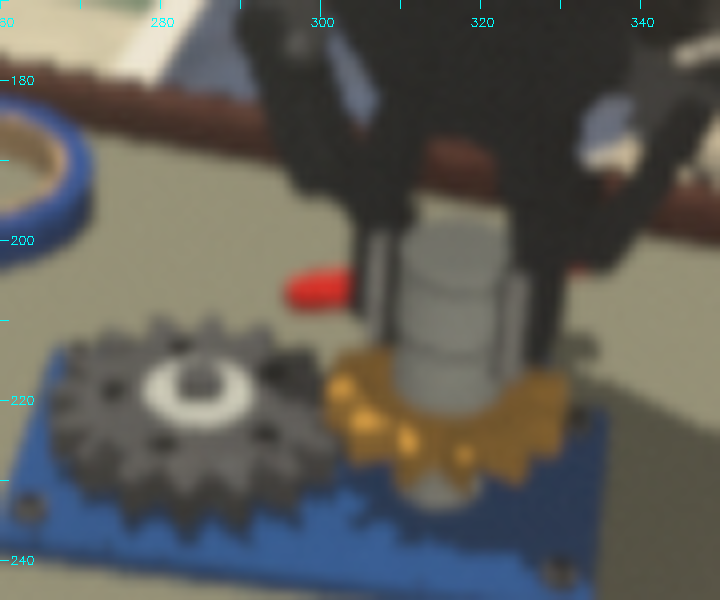

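The gear is threaded on the shaft with forces under 1 N sideways. Now a gentle step down toward the teeth.

```bash
python3 -m crank '[[[0.02,0.05,0.1],[0,0,0],1],[[0.02,0.05,0.2],[0,0,0],1],[[0.02,0.05,0.3],[0,0,0],1],[[0.02,0.05,0.35],[0,0,0],1],[[0.02,0.05,0.35],[0,0,0],1]]'; python3 -c "
from h import *
show()
"
```

```text
time: 9.37
tool_pos: [0.5043, -0.1394, 0.0557]
tcp_rot: [1.0, 0.009, -0.0, -0.0]
contact_force: [-1.2, -0.7, 1.0]
grip_width: 0.371
t 9.37 tcp [ 0.5043 -0.1394  0.0557] x [ 1.     0.017 -0.   ] z [-0.  0. -1.] F [-1.2 -0.7  1. ] T [-0.06  0.03  0.03] grip 0.371 q [-0.27  0.4  -0.44  0.74  0.    1.28]
```

```bash
python3 -m crank '[[[0,0,0.05],[0,0,0.03],1],[[0,0,0.1],[0,0,0.05],1],[[0,0,0.1],[0,0,0.05],1]]'; python3 -m crank '[[[0,0,0],[0,0,-0.03],1],[[0,0,0],[0,0,-0.06],1],[[0,0,0],[0,0,-0.1],1],[[0,0,0],[0,0,-0.1],1]]';python3 -c "
from h import *
show()
"
```

```text
time: 9.62
tool_pos: [0.5041, -0.1395, 0.0544]
tcp_rot: [1.0, -0.017, -0.0, 0.0]
contact_force: [0.1, -0.2, -2.0]
grip_width: 0.368
time: 9.95
tool_pos: [0.5046, -0.1406, 0.0544]
tcp_rot: [0.999, 0.033, 0.0, 0.001]
contact_force: [0.5, -3.6, -3.2]
grip_width: 0.367
t 9.95 tcp [ 0.5046 -0.1406  0.0544] x [0.998 0.066 0.   ] z [ 0.    -0.002 -1.   ] F [ 0.5 -3.6 -3.2] T [-0.94 -0.21 -0.38] grip 0.367 q [-0.27  0.4  -0.44  0.73 -0.    1.23]
```

```bash
python3 -m crank '[[[0,0,0],[0,0,0.04],1],[[0,0,0.0],[0,0,0.07],1],[[0,0,0.05],[0,0,0.07],1],[[0,0,0.1],[0,0,0.07],1],[[0,0,0.1],[0,0,0.07],1]]';python3 -c "
from h import *
show()
"
```

```text
time: 10.37
tool_pos: [0.5042, -0.1399, 0.0536]
tcp_rot: [1.0, -0.001, -0.0, 0.0]
contact_force: [-1.7, -2.9, -0.2]
grip_width: 0.369
t 10.37 tcp [ 0.5042 -0.1399  0.0536] x [ 1.    -0.003 -0.   ] z [-0.    -0.001 -1.   ] F [-1.7 -2.9 -0.2] T [-0.79  0.12 -0.05] grip 0.369 q [-0.27  0.4  -0.44  0.73 -0.    1.3 ]
```

```bash
python3 -m crank '[[[-0.03,0.05,0],[0,0,0.02],1],[[-0.03,0.05,0.05],[0,0,0.03],1],[[-0.03,0.05,0.1],[0,0,0.03],1],[[-0.03,0.05,0.1],[0,0,0.03],1]]';python3 -c "
from h import *
show()
snap('wrist','w9')
crop('pics/w9.png','pics/w9c.png',190,150,170,150,4)
"
```

```text
time: 10.7
tool_pos: [0.5041, -0.1398, 0.0523]
tcp_rot: [1.0, -0.016, -0.0, -0.0]
contact_force: [0.8, -1.6, -3.5]
grip_width: 0.369
t 10.70 tcp [ 0.5041 -0.1398  0.0523] x [ 0.999 -0.033 -0.   ] z [-0.  0. -1.] F [ 0.8 -1.6 -3.5] T [-0.39 -0.08 -0.09] grip 0.369 q [-0.27  0.4  -0.44  0.73  0.    1.33]
```

View pics/w9c.png

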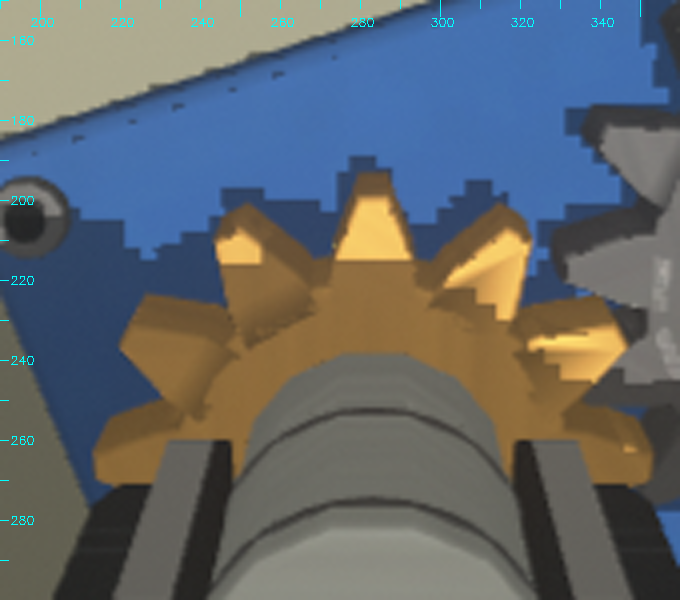

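```bash
python3 -m crank '[[[0,0.02,0.05],[0,0,0.01],1],[[0,0.02,0.1],[0,0,0.02],1],[[0,0.02,0.15],[0,0,0.01],1],[[0,0.02,0.2],[0,0,0],1],[[0,0.02,0.2],[0,0,0],1]]';python3 -c "
from h import *
show()
"
```

```text
time: 11.17
tool_pos: [0.5041, -0.1401, 0.0505]
tcp_rot: [1.0, -0.016, 0.0, -0.0]
contact_force: [1.4, -1.4, -3.2]
grip_width: 0.364
t 11.17 tcp [ 0.5041 -0.1401  0.0505] x [ 0.999 -0.032  0.   ] z [ 0.  0. -1.] F [ 1.4 -1.4 -3.2] T [-0.24 -0.26 -0.08] grip 0.364 q [-0.27  0.4  -0.44  0.73  0.    1.33]
```

Sliding down in mesh with no vertical resistance (now ~5 mm below the tooth-top stop). I'll continue with small rocking.

```bash
python3 -m crank '[[[0.03,0.02,0.05],[0,0,0.01],1],[[0.03,0.02,0.1],[0,0,0.01],1],[[0.03,0.02,0.15],[0,0,0],1],[[0.03,0.02,0.2],[0,0,-0.01],1],[[0.03,0.02,0.25],[0,0,0],1],[[0.03,0.02,0.3],[0,0,0],1],[[0.03,0.02,0.3],[0,0,0],1]]';python3 -c "
from h import *
show()
"
```

```text
time: 11.75
tool_pos: [0.5042, -0.1403, 0.0474]
tcp_rot: [1.0, -0.017, -0.0, -0.0]
contact_force: [1.0, -0.4, -3.0]
grip_width: 0.367
t 11.75 tcp [ 0.5042 -0.1403  0.0474] x [ 0.999 -0.033 -0.   ] z [-0.  0. -1.] F [ 1.  -0.4 -3. ] T [-0.14 -0.09 -0.  ] grip 0.367 q [-0.27  0.41 -0.45  0.72  0.    1.33]
```

```bash
python3 -m crank '[[[0.03,0.01,0.05],[0,0,0.01],1],[[0.03,0.01,0.1],[0,0,0.01],1],[[0.03,0.01,0.15],[0,0,0],1],[[0.03,0.01,0.2],[0,0,-0.01],1],[[0.03,0.01,0.25],[0,0,0],1],[[0.03,0.01,0.3],[0,0,0],1],[[0.03,0.01,0.35],[0,0,0],1],[[0.03,0.01,0.4],[0,0,0],1],[[0.03,0.01,0.4],[0,0,0],1]]';python3 -c "
from h import *
show()
"
```

```text
time: 12.5
tool_pos: [0.5045, -0.1405, 0.0434]
tcp_rot: [1.0, -0.016, -0.0, -0.0]
contact_force: [0.1, -0.9, -3.3]
grip_width: 0.37
t 12.50 tcp [ 0.5045 -0.1405  0.0434] x [ 0.999 -0.033 -0.   ] z [-0.  0. -1.] F [ 0.1 -0.9 -3.3] T [-0.23  0.08 -0.07] grip 0.370 q [-0.27  0.41 -0.45  0.71  0.    1.33]
```

```bash
python3 -m crank '[[[0,0.01,0.05],[0,0,0.01],1],[[0,0.01,0.1],[0,0,0],1],[[0,0.01,0.15],[0,0,-0.01],1],[[0,0.01,0.2],[0,0,0],1],[[0,0.01,0.2],[0,0,0],1]]';python3 -c "
from h import *
show()
"
```

```text
time: 12.92
tool_pos: [0.5048, -0.1407, 0.0425]
tcp_rot: [1.0, -0.016, 0.0, 0.0]
contact_force: [-3.2, -0.3, 5.5]
grip_width: 0.367
t 12.92 tcp [ 0.5048 -0.1407  0.0425] x [ 0.999 -0.033  0.001] z [ 0.001 -0.    -1.   ] F [-3.2 -0.3  5.5] T [-0.12  0.62 -0.01] grip 0.367 q [-0.27  0.41 -0.45  0.71 -0.    1.33]
```

Contact of ~9 N at TCP z 0.0425, about 14 mm below the tooth-top stop, so the gear is on the shoulder. I'll verify in the pictures before release.

```bash
python3 -c "
from h import *
snap('scene','s10');snap('side','d10')
crop('pics/s10.png','pics/s10c.png',230,215,110,105,6)
crop('pics/d10.png','pics/d10c.png',260,170,90,75,8)
"
```

```text
(no output)
```

View pics/s10c.png

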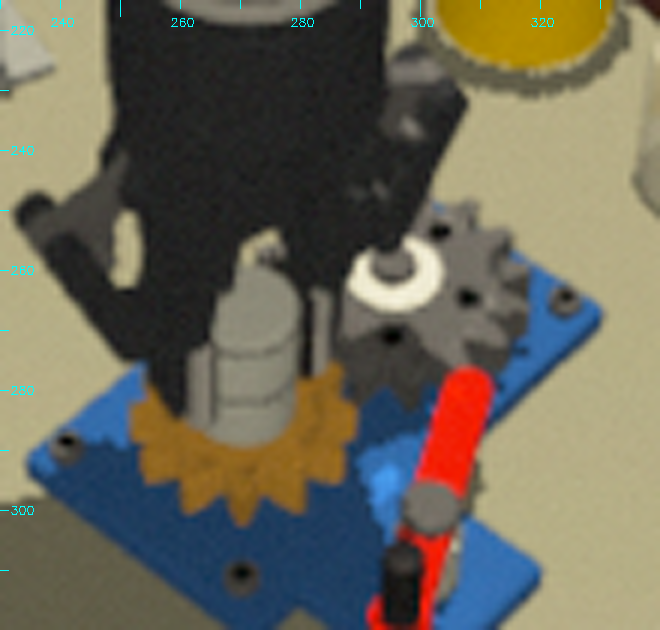

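View pics/d10c.png

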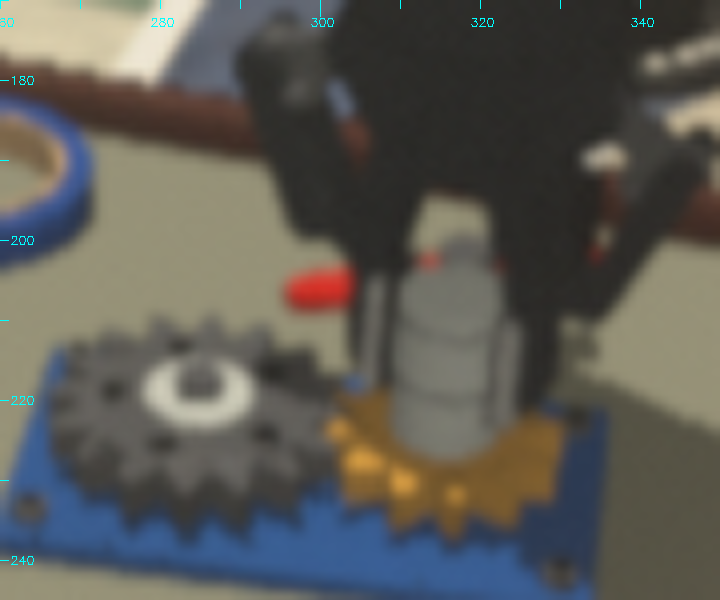

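```bash
python3 -m crank '[[[0,0,-0.05],[0,0,0],0.3],[[0,0,-0.05],[0,0,0],-0.1],[[0,0,-0.05],[0,0,0],-0.1],[[0,0,-0.05],[0,0,0],-0.1],[[0,0,-0.05],[0,0,0],-0.1]]'; python3 -c "
from h import *
show()"
```

```text
time: 13.43
tool_pos: [0.505, -0.1405, 0.0421]
tcp_rot: [1.0, -0.016, 0.0, -0.0]
contact_force: [0.2, -0.2, 0.0]
grip_width: 0.549
t 13.43 tcp [ 0.505  -0.1405  0.0421] x [ 0.999 -0.033  0.001] z [ 0.001  0.    -1.   ] F [ 0.2 -0.2  0. ] T [0.01 0.   0.05] grip 0.549 q [-0.27  0.41 -0.45  0.71  0.    1.33]
```

Released cleanly (forces zero). I'll lift and look.

```bash
python3 -m crank '[[[0,0,-1],[0,0,0],-0.1],[[0,0,-3],[0,0,0],-0.1],[[0,0,-6],[0,0,0],-0.1],[[0,0,-9],[0,0,0],-0.1],[[0,0,-9],[0,0,0],-0.1],[[0,0,-9],[0,0,0],-0.1]]'; python3 -c "
from h import *
show()
a=np.radians(-49.5);plan([.4973,-.2306,.11],[np.cos(a),np.sin(a),0],[0,0,-1])
snap('scene','s11');snap('side','d11');snap('wrist','w11')
crop('pics/s11.png','pics/s11c.png',230,215,110,105,6)
crop('pics/d11.png','pics/d11c.png',260,170,90,75,8)"
```

```text
time: 13.93
tool_pos: [0.5067, -0.1411, 0.1347]
tcp_rot: [1.0, -0.016, 0.003, 0.001]
contact_force: [-0.2, -0.2, 0.2]
grip_width: 0.549
t 13.93 tcp [ 0.5067 -0.1411  0.1347] x [ 0.999 -0.033  0.005] z [ 0.005 -0.001 -1.   ] F [-0.2 -0.2  0.2] T [ 0.03 -0.01  0.07] grip 0.549 q [-0.27  0.32 -0.32  0.93  0.    1.33]
shift cm [-0.66  8.98  2.48] rot [-0.001 -0.006  0.831]
```

View pics/s11c.png

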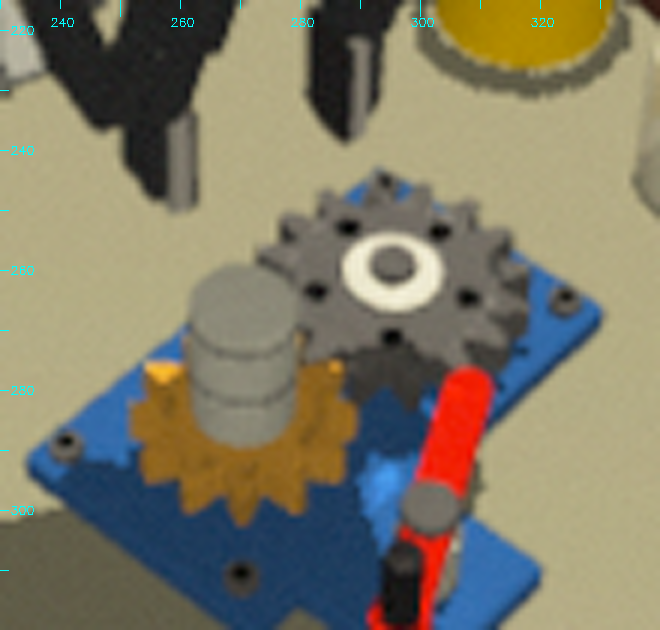

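View pics/w11.png

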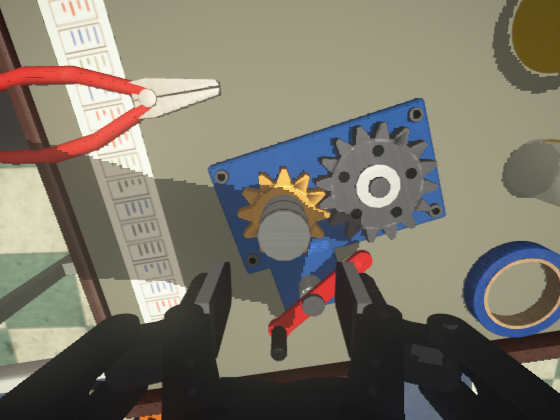

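View pics/d11c.png

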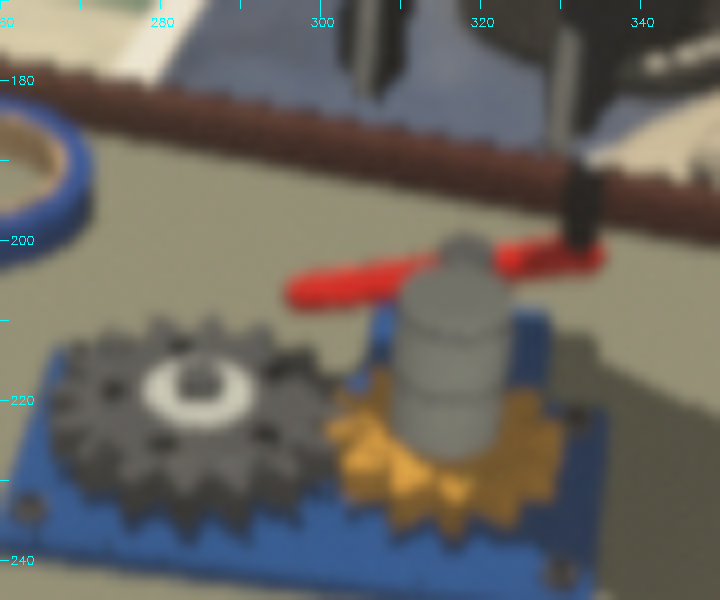

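Gear sits upright in mesh, level with the fixed gear. Knob at (278,342) in the wrist view. I'll move over it.

```bash
python3 -c "
from h import *
show()
a=np.radians(-49.5);plan([.4973,-.2306,.10],[np.cos(a),np.sin(a),0],[0,0,-1])
c=cam('w11');print(onz(c,278.5,335,.069))"
python3 -m crank '[[[-0.4,4.5,1],[0,0,0.4],-0.1],[[-0.4,4.5,1],[0,0,0.4],-0.1],[[-0.7,9,2.5],[0,-0.006,0.83],-0.1],[[-0.7,9,2.5],[0,-0.006,0.83],-0.1],[[-0.7,9,2.5],[0,-0.006,0.83],-0.1],[[-0.7,9,2.5],[0,-0.006,0.83],-0.1],[[-0.7,9,2.5],[0,-0.006,0.83],-0.1],[[-0.7,9,2.5],[0,-0.006,0.83],-0.1],[[-0.7,9,2.5],[0,-0.006,0.83],-0.1],[[-0.7,9,2.5],[0,-0.006,0.83],-0.1]]'; python3 -c "
from h import *
snap('wrist','w12');snap('scene','s12')
show()
a=np.radians(-49.5);plan([.4973,-.2306,.05],[np.cos(a),np.sin(a),0],[0,0,-1])"
```

```text
t 14.08 tcp [ 0.5038 -0.1403  0.1313] x [ 0.999 -0.033 -0.002] z [-0.002  0.001 -1.   ] F [-0.3  0.3 -0.8] T [ 0.03  0.03 -0.01] grip 0.552 q [-0.27  0.32 -0.32  0.93  0.    1.33]
shift cm [-0.34  9.05  3.13] rot [0.    0.002 0.831]
[ 0.49741203 -0.21669229  0.069     ]
time: 14.92
tool_pos: [0.4941, -0.2299, 0.1062]
tcp_rot: [0.909, -0.417, -0.004, -0.0]
contact_force: [-0.0, -0.5, -0.0]
grip_width: 0.552
t 15.02 tcp [ 0.4944 -0.23    0.1067] x [ 0.651 -0.759 -0.006] z [-0.006  0.003 -1.   ] F [ 0.7  0.  -0.4] T [ 0.   -0.04 -0.03] grip 0.550 q [-0.44  0.38 -0.3   0.89  0.    2.  ]
shift cm [ 0.27 -0.2   5.67] rot [0.003 0.006 0.002]
```

View pics/w12.png

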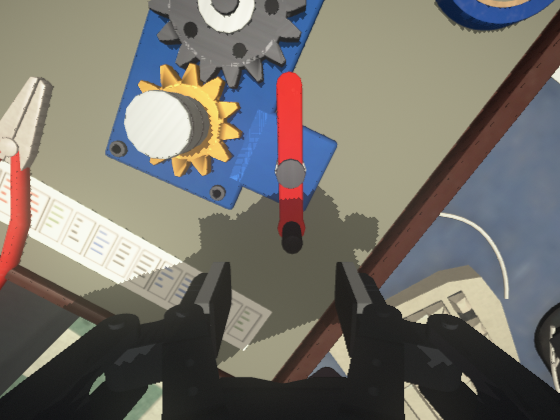

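```bash
python3 -c "
from h import *
c=cam('w12');print(onz(c,292,242,.069), onz(c,291,173,.045), onz(c,289,75,.038))
crop('pics/w12.png','pics/w12c.png',250,160,90,100,6)
crop('pics/s12.png','pics/s12c.png',250,230,110,105,6)"
```

```text
[ 0.49817881 -0.23209768  0.069     ] [ 0.52413121 -0.20924447  0.045     ] [ 0.56490278 -0.17237154  0.038     ]
```

View pics/w12c.png

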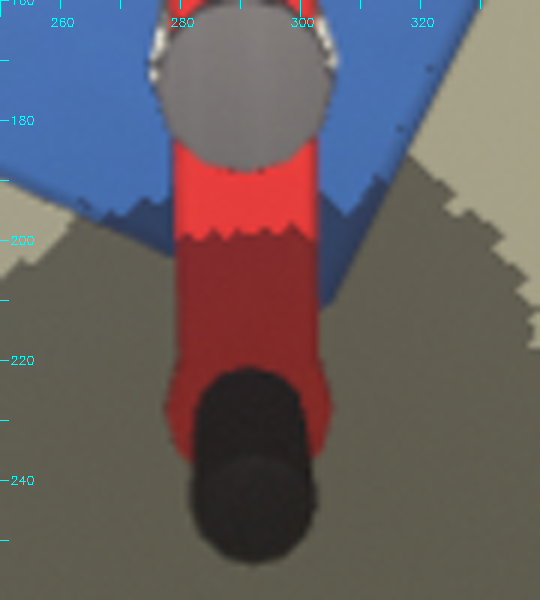

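View pics/s12c.png

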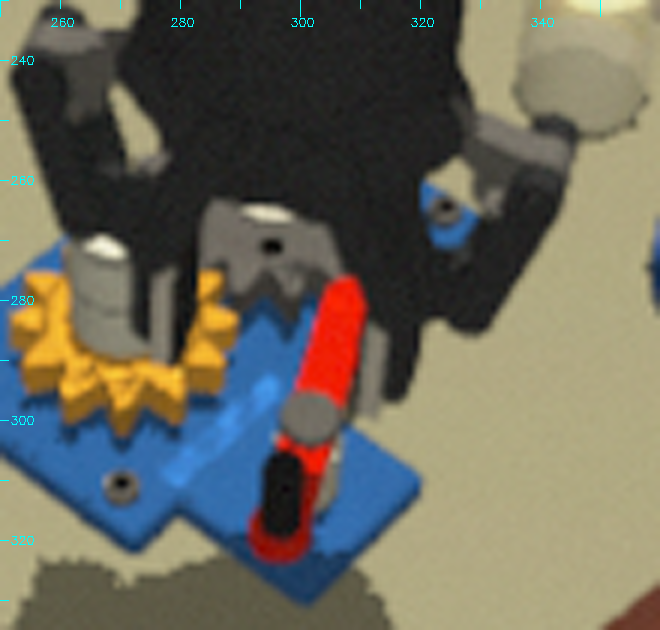

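```bash
python3 -m crank '[[[0.2,-0.15,1.5],[0,0.006,0],-0.1],[[0.2,-0.15,3],[0,0.006,0],-0.1],[[0.2,-0.15,4.5],[0,0.006,0],-0.1],[[0.2,-0.15,5.6],[0,0.006,0],-0.1],[[0.2,-0.15,5.6],[0,0.006,0],-0.1],[[0.2,-0.15,5.6],[0,0.006,0],-0.1]]'; python3 -c "
from h import *
snap('scene','s13')
show()
crop('pics/s13.png','pics/s13c.png',250,230,110,105,6)
a=np.radians(-49.5);plan([.4973,-.2308,.05],[np.cos(a),np.sin(a),0],[0,0,-1])"
```

```text
time: 15.52
tool_pos: [0.4962, -0.2303, 0.0506]
tcp_rot: [0.909, -0.418, -0.001, 0.001]
contact_force: [0.9, -0.4, 0.2]
grip_width: 0.55
t 15.57 tcp [ 0.4969 -0.2306  0.0513] x [ 0.651 -0.759  0.001] z [-0.001 -0.002 -1.   ] F [0.2 0.4 0.9] T [ 0.03  0.   -0.  ] grip 0.550 q [-0.43  0.44 -0.38  0.75 -0.    2.  ]
shift cm [ 0.04 -0.02  0.13] rot [ 0.002 -0.001  0.002]
```

View pics/s13c.png

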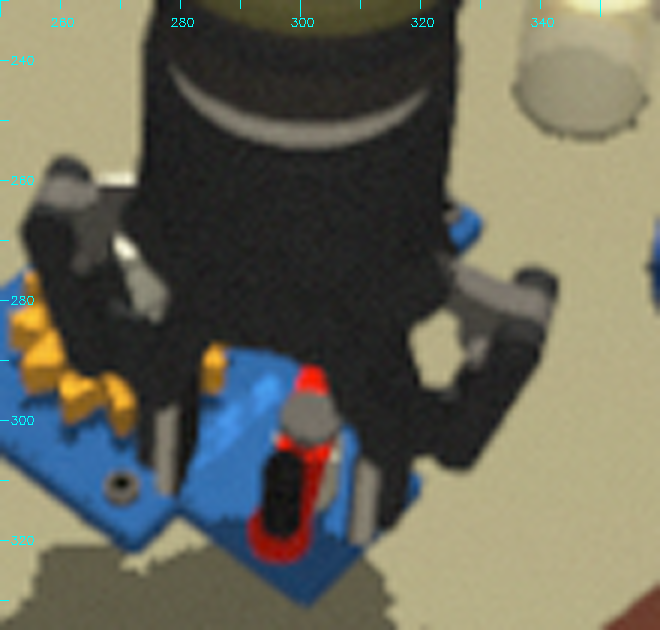

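The knob (297,312) stands between the fingers (277 and 310). I'll close.

```bash
python3 -m crank '[[[0,0,0],[0,0,0],0.5],[[0,0,0],[0,0,0],1],[[0,0,0],[0,0,0],1],[[0,0,0],[0,0,0],1],[[0,0,0],[0,0,0],1],[[0,0,0],[0,0,0],1]]' 40; python3 -c "
from h import *
show()
P=np.array([.524,-.2078]);p,Q,s=st()
d=p[:2]-P;print('radius',np.hypot(*d),np.degrees(np.arctan2(d[1],d[0])))
a0=np.arctan2(d[1],d[0])
for dq in (.2,.4,.6,.8,1.0,1.1,1.145,1.2):
    t=P+.0355*np.array([np.cos(a0+dq),np.sin(a0+dq)])
    sh=Q.inv().apply(np.r_[t-p[:2],0])*100; print(dq,np.round(sh,2),np.round(t,4))"
```

```text
time: 16.07
tool_pos: [0.4976, -0.2315, 0.052]
tcp_rot: [0.908, -0.418, 0.001, 0.002]
contact_force: [-0.6, -1.7, 5.3]
grip_width: 0.114
t 16.07 tcp [ 0.4976 -0.2315  0.052 ] x [ 0.65  -0.76   0.003] z [ 0.    -0.004 -1.   ] F [-0.6 -1.7  5.3] T [-0.36  0.09 -0.  ] grip 0.114 q [-0.43  0.44 -0.38  0.75 -0.    2.  ]
radius 0.03543256091524946 -138.0983335151029
0.2 [ 0.7  -0.08  0.  ] [ 0.5028 -0.2363]
0.4 [ 1.38 -0.31  0.  ] [ 0.5089 -0.2399]
0.6 [ 1.99 -0.66  0.  ] [ 0.5156 -0.2423]
0.8 [ 2.52 -1.13  0.01] [ 0.5226 -0.2433]
1.0 [ 2.95 -1.7   0.01] [ 0.5297 -0.2428]
1.1 [ 3.12 -2.01  0.01] [ 0.5331 -0.2421]
1.145 [ 3.18 -2.15  0.01] [ 0.5347 -0.2417]
1.2 [ 3.25 -2.33  0.  ] [ 0.5365 -0.241 ]
```

```bash
python3 -m crank '[[[0,0,-0.1],[0,0,0],1],[[0.35,-0.02,-0.1],[0,0,-0.1],1],[[0.7,-0.08,-0.1],[0,0,-0.2],1],[[1.05,-0.18,-0.1],[0,0,-0.3],1],[[1.38,-0.31,-0.1],[0,0,-0.4],1],[[1.7,-0.47,-0.1],[0,0,-0.5],1],[[1.99,-0.66,-0.1],[0,0,-0.6],1],[[1.99,-0.66,-0.1],[0,0,-0.6],1]]'; python3 -c "
from h import *
show()
P=np.array([.524,-.2078]);p,Q,s=st()
d=p[:2]-P;print('radius',np.hypot(*d),np.degrees(np.arctan2(d[1],d[0])))
snap('scene','s14')
crop('pics/s14.png','pics/s14c.png',230,220,120,105,6)
"
```

```text
time: 16.73
tool_pos: [0.5151, -0.2428, 0.0521]
tcp_rot: [0.991, -0.131, -0.0, 0.002]
contact_force: [-0.0, -6.3, 1.3]
grip_width: 0.118
t 16.73 tcp [ 0.5151 -0.2428  0.0521] x [ 0.966 -0.259 -0.   ] z [-0.001 -0.004 -1.   ] F [-0.  -6.3  1.3] T [-1.05 -0.02 -0.02] grip 0.118 q [-0.44  0.47 -0.32  0.78 -0.    1.39]
radius 0.03610098281085474 -104.21390603324888
```

View pics/s14c.png

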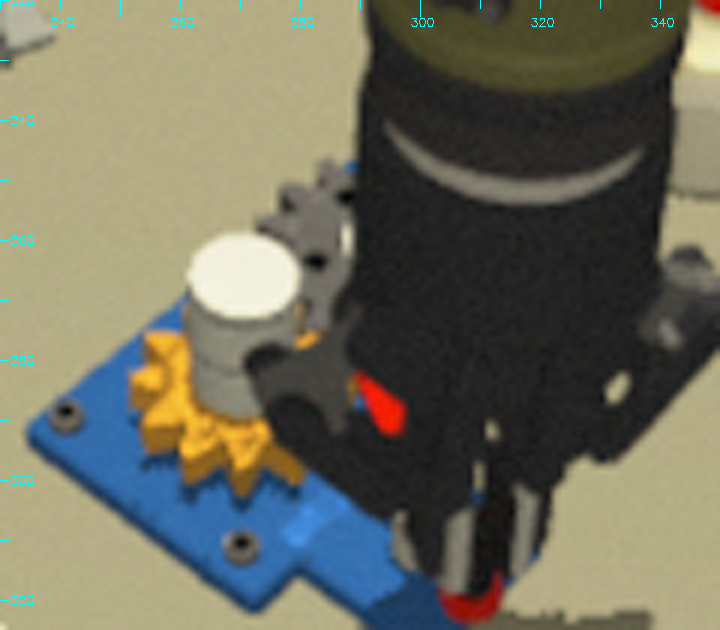

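```bash
python3 -c "
from h import *
P=np.array([.524,-.2088]);p,Q,s=st();show()
d=p[:2]-P;a0=np.arctan2(d[1],d[0]);print(np.hypot(*d),np.degrees(a0))
for ang in (-99,-94,-89,-84,-79,-74,-72):
    t=P+.036*np.array([np.cos(np.radians(ang)),np.sin(np.radians(ang))])
    sh=Q.inv().apply(np.r_[t-p[:2],0])*100; print(ang,np.round(np.radians(ang)-a0,3),np.round(sh,2),np.round(t,4))"
```

```text
t 16.78 tcp [ 0.5151 -0.2428  0.0521] x [ 0.965 -0.262  0.   ] z [-0.001 -0.004 -1.   ] F [ 0.  -5.8  0.9] T [-1.13 -0.03 -0.05] grip 0.112 q [-0.44  0.47 -0.32  0.78 -0.    1.4 ]
0.03514014418000368 -104.60351248547215
-99 0.098 [0.35 0.07 0.  ] [ 0.5184 -0.2444]
-94 0.185 [0.66 0.02 0.  ] [ 0.5215 -0.2447]
-89 0.272 [ 0.97 -0.06 -0.  ] [ 0.5246 -0.2448]
-84 0.36 [ 1.27 -0.16 -0.  ] [ 0.5278 -0.2446]
-79 0.447 [ 1.55 -0.28 -0.  ] [ 0.5309 -0.2441]
-74 0.534 [ 1.83 -0.43 -0.  ] [ 0.5339 -0.2434]
-72 0.569 [ 1.93 -0.5  -0.  ] [ 0.5351 -0.243 ]
```

```bash
python3 -m crank '[[[0.35,0.06,0],[0,0,-0.1],1],[[0.66,0.02,0],[0,0,-0.18],1],[[0.97,-0.06,0],[0,0,-0.27],1],[[1.27,-0.16,0],[0,0,-0.36],1],[[1.55,-0.28,0],[0,0,-0.45],1],[[1.7,-0.35,0],[0,0,-0.49],1],[[1.83,-0.43,0],[0,0,-0.53],1],[[1.83,-0.43,0],[0,0,-0.53],1]]'; python3 -c "
from h import *
show()
P=np.array([.524,-.2088]);p,Q,s=st()
d=p[:2]-P;print('radius',np.hypot(*d),np.degrees(np.arctan2(d[1],d[0])))
snap('side','d15');snap('wrist','w15')
crop('pics/d15.png','pics/d15c.png',260,165,90,75,8)"
```

```text
time: 17.45
tool_pos: [0.532, -0.2435, 0.052]
tcp_rot: [0.991, 0.132, -0.003, 0.002]
contact_force: [-3.4, -6.8, 2.9]
grip_width: 0.121
t 17.45 tcp [ 0.532  -0.2435  0.052 ] x [ 0.965  0.261 -0.006] z [-0.004 -0.005 -1.   ] F [-3.4 -6.8  2.9] T [-1.27  0.69 -0.19] grip 0.121 q [-0.43  0.49 -0.28  0.8  -0.01  0.88]
radius 0.035587676197366254 -76.98199770676035
```

View pics/d15c.png

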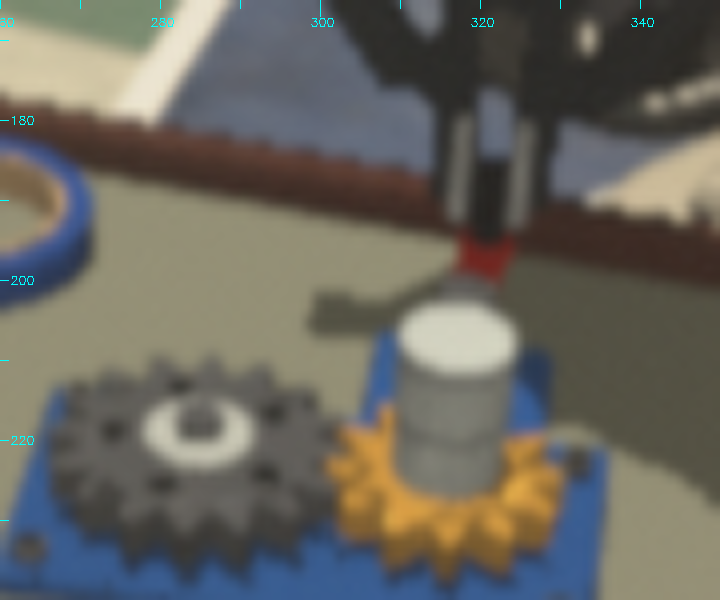

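View pics/w15.png

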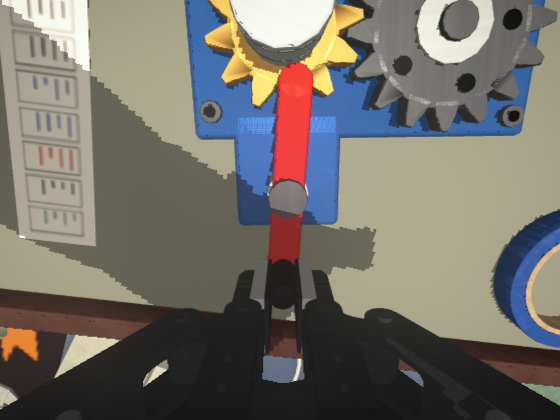

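Bar end lies over the gear; the bar still leans ~3–4° from the plate's axis. I'll push it onto the stop.

```bash
python3 -m crank '[[[0.15,-0.03,0],[0,0,-0.03],1],[[0.3,-0.07,0],[0,0,-0.05],1],[[0.3,-0.07,0],[0,0,-0.05],1],[[0.3,-0.07,0],[0,0,-0.05],1]]'; python3 -c "
from h import *
show()
P=np.array([.524,-.2088]);p,Q,s=st()
d=p[:2]-P;print('radius',np.hypot(*d),np.degrees(np.arctan2(d[1],d[0])))"
```

```text
time: 17.88
tool_pos: [0.5328, -0.2427, 0.052]
tcp_rot: [0.988, 0.156, -0.004, 0.003]
contact_force: [-7.7, -8.4, 6.7]
grip_width: 0.118
t 17.88 tcp [ 0.5328 -0.2427  0.052 ] x [ 0.951  0.308 -0.009] z [-0.008 -0.007 -1.   ] F [-7.7 -8.4  6.7] T [-1.69  1.48  0.16] grip 0.118 q [-0.42  0.49 -0.28  0.81 -0.01  0.84]
radius 0.035015432574782644 -75.48606863190518
```

```bash
python3 -m crank '[[[0.15,0.05,0],[0,0,0],1],[[0.3,0.05,0],[0,0,0],1],[[0.3,0.05,0],[0,0,0],1]]'; python3 -c "
from h import *
show()
snap('wrist','w16')
crop('pics/w16.png','pics/w16c.png',180,40,200,190,4)"
```

```text
time: 18.13
tool_pos: [0.5331, -0.2426, 0.0519]
tcp_rot: [0.988, 0.155, -0.007, 0.003]
contact_force: [-12.4, -9.3, 9.2]
grip_width: 0.114
t 18.13 tcp [ 0.5331 -0.2426  0.0519] x [ 0.952  0.307 -0.015] z [-0.013 -0.008 -1.   ] F [-12.4  -9.3   9.2] T [-2.04  2.64  0.2 ] grip 0.114 q [-0.42  0.5  -0.27  0.81 -0.01  0.84]
```

View pics/w16c.png

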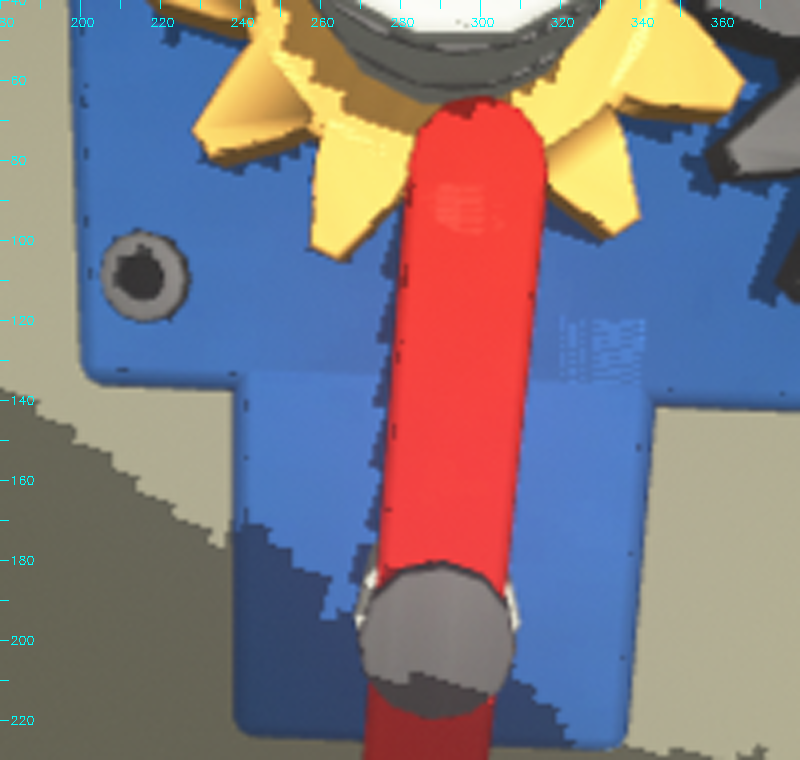

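```bash
python3 -c "
from h import *
c=cam('w16')
a=lambda v:np.degrees(np.arctan2(v[1],v[0]))
# bar edges on its top plane z=.041
L=onz(c,282.5,85,.041)-onz(c,275.8,180,.041);Rr=onz(c,316,85,.041)-onz(c,307,183,.041)
pl=onz(c,238.5,145,.012)-onz(c,238.5,215,.012);pr=onz(c,342.5,145,.012)-onz(c,337,215,.012)
print('bar',a(L),a(Rr),'plate',a(pl),a(pr))
p0=onz(c,209,135.5,.012);p1=onz(c,360,140,.012)
print('plate cross edge',a(onz(c,238,137,.012)-onz(c,202,135.5,.012)),a(onz(c,379,142.5,.012)-onz(c,345,141,.012)))"
```

```text
bar 103.55597007600407 103.87058449245741 plate 105.73571285213839 106.17623478826843
plate cross edge 15.601861431969164 15.464217807144909
```

```bash
python3 -m crank '[[[0.2,0,0],[0,0,0],1],[[0.4,0,0],[0,0,0],1],[[0.5,0,0],[0,0,0],1],[[0.5,0,0],[0,0,0],1]]'; python3 -c "
from h import *
show()
snap('wrist','w17')
crop('pics/w17.png','pics/w17c.png',180,40,200,190,4)"
```

```text
time: 18.52
tool_pos: [0.5335, -0.2425, 0.0518]
tcp_rot: [0.988, 0.155, -0.011, 0.004]
contact_force: [-21.9, -14.7, 16.2]
grip_width: 0.116
t 18.52 tcp [ 0.5335 -0.2425  0.0518] x [ 0.952  0.305 -0.023] z [-0.021 -0.011 -1.   ] F [-21.9 -14.7  16.2] T [-2.84  4.38  0.19] grip 0.116 q [-0.42  0.5  -0.26  0.82 -0.02  0.84]
```

View pics/w17c.png

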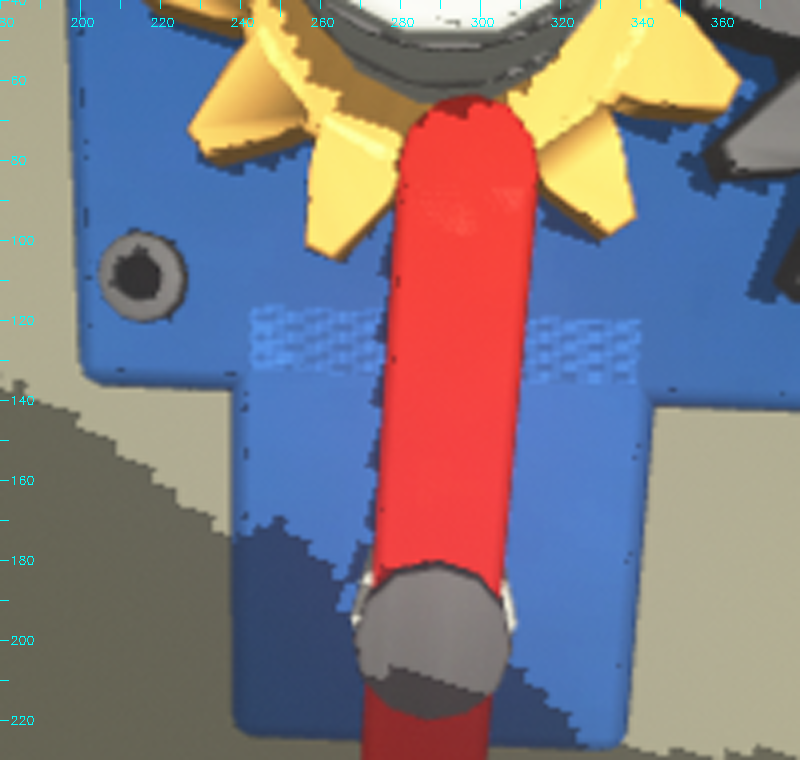

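The bar holds firm at ~26 N, so it is on its stop. I'll ease off most of the push, keeping a slight shut bias, and open.

```bash
python3 -m crank '[[[-0.4,0,0],[0,0,0],1],[[-0.7,-0.15,0],[0,0,0],1],[[-0.7,-0.15,0],[0,0,0],1]]'; python3 -m crank '[[[0,0,0],[0,0,0],0.6],[[0,0,0],[0,0,0],0.3],[[0,0,0],[0,0,0],0.1],[[0,0,0],[0,0,0],0.1],[[0,0,0],[0,0,0],0.1]]'; python3 -c "
from h import *
show()
snap('wrist','w18')"
```

```text
time: 18.82
tool_pos: [0.533, -0.2426, 0.052]
tcp_rot: [0.988, 0.155, -0.004, 0.004]
contact_force: [-7.6, -12.0, 5.7]
grip_width: 0.12
time: 19.23
tool_pos: [0.537, -0.2387, 0.0517]
tcp_rot: [0.987, 0.158, -0.001, 0.0]
contact_force: [-0.4, 0.1, 0.3]
grip_width: 0.451
t 19.23 tcp [ 0.537  -0.2387  0.0517] x [ 0.95   0.312 -0.002] z [-0.001 -0.001 -1.   ] F [-0.4  0.1  0.3] T [-0.04 -0.01 -0.02] grip 0.451 q [-0.42  0.49 -0.28  0.8  -0.    0.84]
```

View pics/w18.png

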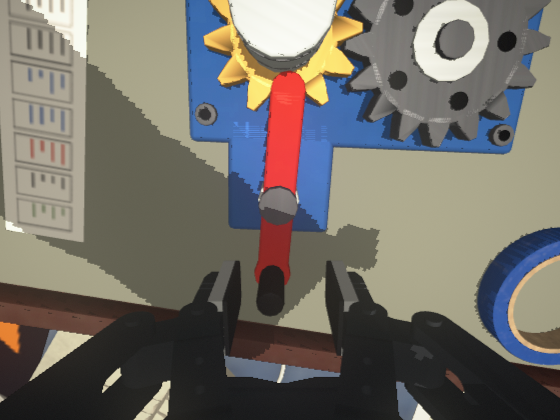

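Knob (270,290) stands free between the open fingers. I'll lift straight up and check.

```bash
python3 -m crank '[[[0,0,-1],[0,0,0],0.1],[[0,0,-3],[0,0,0],0.1],[[0,0,-6],[0,0,0],0.1],[[0,0,-10],[0,0,0],0.1],[[0,0,-12],[0,0,0],0.1],[[0,0,-12],[0,0,0],0.1],[[0,0,-12],[0,0,0],0.1],[[0,0,-12],[0,0,0],0.1]]'; python3 -c "
from h import *
show()
snap('wrist','w19');snap('scene','s19');snap('side','d19')
crop('pics/s19.png','pics/s19c.png',230,220,120,105,6)
crop('pics/d19.png','pics/d19c.png',260,170,90,75,8)"
```

```text
time: 19.95
tool_pos: [0.5367, -0.2388, 0.1717]
tcp_rot: [0.987, 0.158, -0.001, 0.001]
contact_force: [-0.1, 0.9, -0.2]
grip_width: 0.448
t 19.95 tcp [ 0.5367 -0.2388  0.1717] x [ 0.95   0.312 -0.002] z [-0.002 -0.001 -1.   ] F [-0.1  0.9 -0.2] T [ 0.01 -0.01 -0.  ] grip 0.448 q [-0.42  0.4  -0.09  1.08 -0.    0.84]
```

View pics/w19.png

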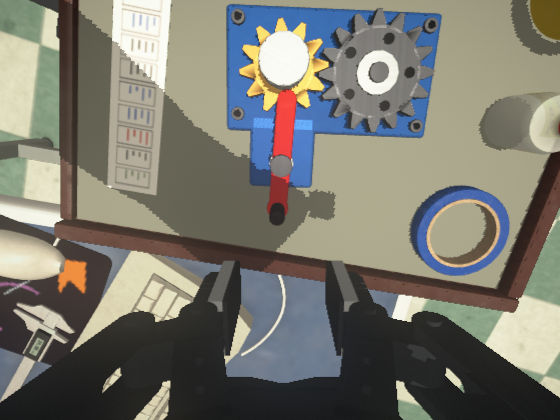

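View pics/s19.png

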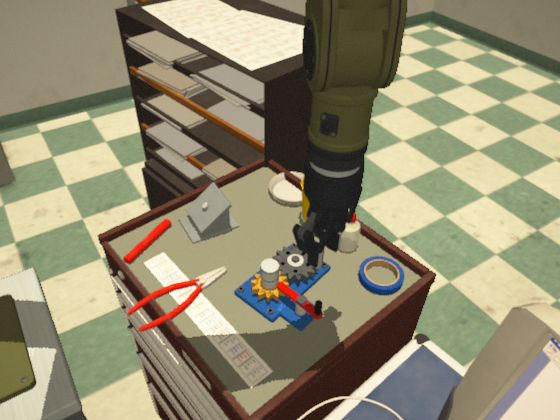

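View pics/d19c.png

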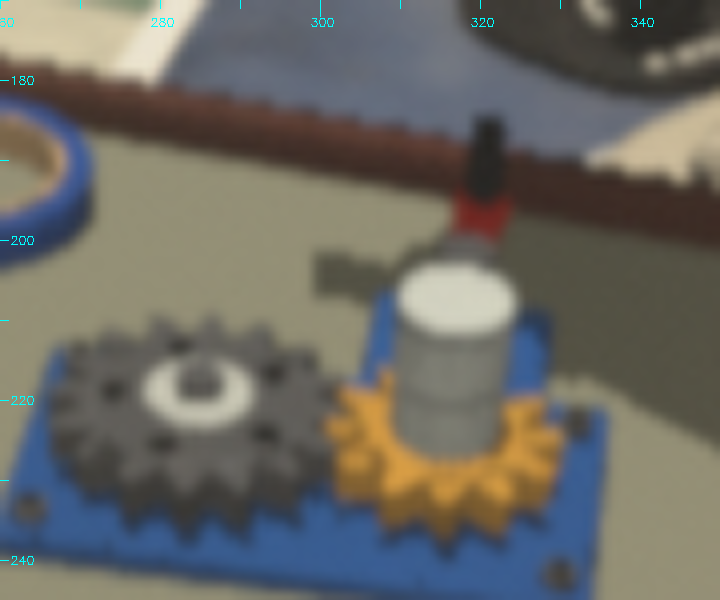

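```bash
python3 - <<'E'
from h import *
crop("pics/w19.png","pics/w19c.png",220,0,110,220,3)
c=cam("w19");a=lambda v:np.degrees(np.arctan2(v[1],v[0]))
g=cv2.imread("pics/w19.png");h=cv2.cvtColor(g,cv2.COLOR_BGR2HSV)
red=((h[...,0]<6)|(h[...,0]>174))&(h[...,1]>180)&(h[...,2]>120)
ys,xs=np.nonzero(red[100:152,240:340]);ys+=100;xs+=240
rows=[(y,(xs[ys==y].min()+xs[ys==y].max())/2) for y in range(100,150)]
k=np.polyfit(*np.array(rows).T,1);f=lambda y:(np.polyval(k,y),y)
bar=onz(c,*f(100),.041)-onz(c,*f(150),.041)
bl=(h[...,0]>100)&(h[...,0]<125)&(h[...,1]>120)&(h[...,2]>60)
le=[];
for y in range(12,120): le.append((y,np.nonzero(bl[y,200:300])[0].min()+200))
k2=np.polyfit(*np.array(le).T,1);f2=lambda y:(np.polyval(k2,y),y)
pl=onz(c,*f2(15),.012)-onz(c,*f2(115),.012)
be=[]
for x in list(range(318,415)): be.append((x,np.nonzero(bl[90:150,x])[0].max()+90))
k3=np.polyfit(*np.array(be).T,1)
cr=onz(c,410,np.polyval(k3,410),.012)-onz(c,320,np.polyval(k3,320),.012)
print("bar",a(bar),"plate left edge",a(pl),"bottom edge+90",a(cr)+90)
top=onz(c,284,58.5,.078);print("hub top",top)
m=r.camera_model("scene");n=r.camera_model("side")
E
```

```text
bar 103.30668014423723 plate left edge 106.34509676972473 bottom edge+90 105.67819966103806
hub top [ 0.50306436 -0.13944565  0.078     ]
```

View pics/w19c.png

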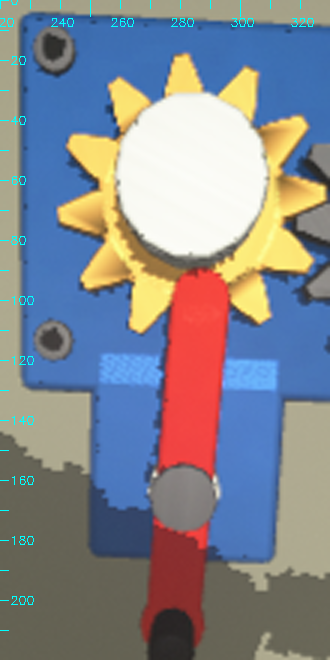

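```bash
python3 - <<'E'
from h import *
m=cam("s19");n=cam("d19")
def ell(f,x0,y0,x1,y1):
    g=cv2.imread(f)[y0:y1,x0:x1];h=cv2.cvtColor(g,cv2.COLOR_BGR2HSV)
    k=((h[...,2]>185)&(h[...,1]<60)).astype(np.uint8)
    cs=cv2.findContours(k,0,2)[0];q=max(cs,key=cv2.contourArea);e=cv2.fitEllipse(q);return (e[0][0]+x0,e[0][1]+y0),e[1]
A=ell("pics/s19.png",258,255,283,285);B=ell("pics/d19.png",305,198,328,216);print(A,B)
print(tri([m,n],[A[0],B[0]]))
E
```

```text
((269.13336849212646, 265.0437364578247), (13.795551300048828, 17.629724502563477)) ((316.61872482299805, 207.01030254364014), (6.502040386199951, 12.416152000427246))
(array([ 0.50337866, -0.13667845,  0.07694874]), [0.00018356712222735358, 0.00018356712222733577])
```

```bash
python3 -c "
from h import *
show(); print(r.hand_in())"
```

```text
t 20.10 tcp [ 0.536  -0.2386  0.1704] x [ 0.95   0.312 -0.004] z [-0.004 -0.    -1.   ] F [ 0.   0.8 -0.2] T [ 0.03 -0.08 -0.01] grip 0.445 q [-0.42  0.4  -0.1   1.08 -0.    0.84]
the job is handed in; nothing more can be done
None
```

The gear is on the stub shaft, in mesh with the fixed gear and down on the shoulder. The keeper is shut with its end over the gear, and I handed the job in at 20.1 s. `hand_in` gives no verdict.

**Gear:** I took it off the stand by its hub and threaded it on the shaft. I rocked it at the tooth tops, where contact was about 5 N, until it dropped in. It then slid down with almost no vertical resistance and stopped with about 9 N of contact, about 13–14 mm lower. From the final pictures the hub top is at 77 mm, against 78 mm expected when home.

**Keeper:** I swung it by its knob until it stood firm under about 26 N. I then eased off, let go and lifted clear.

**Checks that did not agree:** the wrist picture reads the bar as about 2–3° (0.04–0.05 rad) short of the plate's axis. The firm resistance when I pushed says it was on its stop. The limit is 0.12 rad, so I left it there. The gear's axis reads within 3 mm of the shaft, which is about what the camera calibration can show.

The last readings showed no force on the tool, and the robot was clear of everything. The glue bottle and tape were untouched. The cup was partly hidden by the arm in the last scene picture, but nothing went near it.

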